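# Load the air-drying bed and set its valves

## Robot

A 6-joint arm with a two-finger parallel gripper is mounted at the origin on the work surface. World frame = base frame: x ahead of the robot, y to its left, z up, the work surface at z = 0. Lengths are in m, angles in degrees, forces in N, time in s.
With the tool pointing down it reaches from about 0.3 to 0.75 m from the base axis. Payload 8.5 kg.
Tool frame: the origin (TCP) lies at the very end of the fingers, on their centre line; the grasp point (between the pads) lies 19 mm behind it; z points along the fingers, y is the direction in which the jaws open and shut (so a half turn about z gives the same grasp; the last joint's range is limited). The gripper opens to 85 mm and grips with 20 to 120 N. Pads are 22 mm wide; open, the fingers measure 114 mm over their backs; the gripper's body (76 mm by 85 mm) begins 54 mm behind the grasp point. The pads swing forward as they close: fully open they stand 13 mm farther back than shut.
Start: joints at [-89.57, 21.807, 74.336, -0, 83.858, -12.336], TCP at [0.122, -0.536, 0.231] pointing down, gripper open.
Joint ranges: [-178.18, 178.18], [-50.72, 133.34], [12.68, 142.11], [-81.47, 261.47], [9.98, 163.14], [-165.26, 165.26]. Speed limits (degrees/s): [136.94, 136.94, 180, 180, 180, 180].

## Interface

Orientations are given as a 3x3 rotation matrix whose columns are the frame's x, y, z axes.
In Python, from rig import status, vision, env gives the robot as it stands.
- The arm moves only by the tool send_rows, never from a script. Its argument "targets" is a list of rows, each a list of 7 numbers: the shift along the tool's x, y, z in units of 50 mm (1.0 is 50 mm), then the turn, a rotation vector about the tool's x, y, z in units of 8 degrees (1.0 is 8 degrees), then the finger opening in mm, from 0 to 85.4. A call has 1 to 5 rows; each row is the pose to reach, as a shift and turn from the pose commanded when the call began, along the tool's axes at that moment; what a row does not reach only later rows make up. A row lasts 1/8 s, in which the tool goes at most 62.5 mm and 10.7 degrees, less where a joint would pass 70% of its speed; a pose out of reach is approached as far as the arm can. A call with a gripper value outside its range is refused whole. The fingers move at their own pace and stop on an object; "grip_force" is the grip in N (left out, the last holds). Time passes only in rows, so rows that repeat a pose let the fingers close. It gives the time, the measured TCP pose, the force and the opening at its end, in the units of the state.
- status.observe(): the state, without advancing time (a new reading comes with each control period).
- vision.get_image(name): name is "side" or "top" or "wrist"; returns (picture, depth): 384x512x3 uint8, red, green, blue; 384x512 float32, m along the optical axis (not along the pixel's ray), 0 where there is no reading.
- vision.camera_model(name): a dict with "camera_matrix" (3x3 intrinsics, pixels), "dist" ([k1, k2, p1, p2, k3] as OpenCV has them; the pictures are not rectified), "view" (4x4, takes a point from world to camera coordinates); the wrist camera has in their place "T_tool_cam" (4x4, takes a point from camera to tool coordinates, whose origin is the TCP and whose axes are the flange's). Camera axes: x right, y down, z forward; pixel columns grow to the right and rows downward; lengths in m; the calibration is good to about 2 mm. A picture is of the moment at which its call begins: read the wrist's pose just before it. camera_model takes no time and is no camera call.
- env.close_job(): hands the job in, once; it reports no verdict.
Trained networks look in the newest picture that a camera, given by its name, has taken for a name from the list of things; names that differ only in an ending like _2 or _b are one class to them, and where a whole thing is asked for, a point or a joint stands for the part that bears it (a point fixed in the world has none). Each returns a list of dicts, best first, with "p" (0 to 1); they miss things now and then, are a little off and sometimes report something else, mostly with a low value. They report only what shows in the picture. A call takes as long as a camera call. They do not tell look-alikes from the thing itself.
- vision.masks_of(camera, label): "pixels" (384x512 bool, what is visible of it) and "extent" ([left, top, right, bottom] in pixels, round what is visible of it).
The state is a dict: "time_s": time; "q": joint angles; "qvel": joint speeds; "joint_efforts": joint torques, N m; "position": TCP position; "tool_rot": TCP orientation; "ft_force": force on the tool from outside, world axes, zero at the start; "wrist_torque": the same for the moment, N m; "grip_width": finger opening in m.
Only numpy, scipy, OpenCV 4.12 (cv2) and the standard library are available. Lean on these libraries where they do the work, as an engineer would, in place of code of your own. Each camera call takes 0.05 s, during which the arm holds its last target.

## Task

Load the air-drying bed: first shut the red main valve, and only then lay every relief tile from the ware board face up on the blue bed, one to a bay in any bay, lengthwise inside the painted outline. With the main still shut, set each bay's yellow valve for its tile: 60 degrees open for white plaster, 30 degrees for terracotta, and fully closed at a bay left empty. Last, open the main valve fully, and leave the jar, tub and flask where they stand.

Things in the scene. Friction and masses are not known exactly. Their poses are not given: they have to be found in the camera images.
- main (a joint): main air valve, red T-handle: 0 = shut (handle's black-tipped end at the red tick, pointing away from the robot, across the header pipe), pi/2 = fully open (black tip at the green tick, handle along the header pipe). Opens anticlockwise seen from above; stops at both ends; stays where it is left
- main_grip (a point): centre of the red handle, on its vertical turning axis, 73 mm above the table. The handle is a level bar 80 mm long, 13 mm wide, 22 mm high (11 mm above and below this point); x runs along the bar to its black-tipped end. 27 mm below this point is a fixed dial disc of radius 45 mm
- valve1 (a joint): bay 1's air valve, yellow T-handle: 0 = closed (black-tipped end at the dial's red tick), pi/2 = fully open (green tick, black tip pointing at the bay); the terracotta-coloured tick is at 30 deg = 0.524 and the white tick at 60 deg = 1.047. Opens anticlockwise seen from above; stays where it is left
- valve1_grip (a point): centre of yellow handle 1, on its vertical turning axis, 73 mm above the table. The handle is a level bar 66 mm long, 13 mm wide, 22 mm high (11 mm above and below this point); x runs along the bar to its black-tipped end. 27 mm below is a fixed dial disc of radius 43 mm. It stands 125 mm behind its bay's centre
- valve2 (a joint): bay 2's air valve, yellow T-handle: 0 = closed (black-tipped end at the dial's red tick), pi/2 = fully open (green tick, black tip pointing at the bay); the terracotta-coloured tick is at 30 deg = 0.524 and the white tick at 60 deg = 1.047. Opens anticlockwise seen from above; stays where it is left
- valve2_grip (a point): centre of yellow handle 2, on its vertical turning axis, 73 mm above the table. The handle is a level bar 66 mm long, 13 mm wide, 22 mm high (11 mm above and below this point); x runs along the bar to its black-tipped end. 27 mm below is a fixed dial disc of radius 43 mm. It stands 125 mm behind its bay's centre
- valve3 (a joint): bay 3's air valve, yellow T-handle: 0 = closed (black-tipped end at the dial's red tick), pi/2 = fully open (green tick, black tip pointing at the bay); the terracotta-coloured tick is at 30 deg = 0.524 and the white tick at 60 deg = 1.047. Opens anticlockwise seen from above; stays where it is left
- valve3_grip (a point): centre of yellow handle 3, on its vertical turning axis, 73 mm above the table. The handle is a level bar 66 mm long, 13 mm wide, 22 mm high (11 mm above and below this point); x runs along the bar to its black-tipped end. 27 mm below is a fixed dial disc of radius 43 mm. It stands 125 mm behind its bay's centre
- bay1 (a point): centre of bay 1 on the top face of the blue drying bed, 40 mm above the table: a white painted outline 122 x 71 mm (x along its length, towards its valve, which bears the same number). Bays are 120 mm apart; bay 1 is the one nearest the red main valve
- bay2 (a point): centre of bay 2 on the top face of the blue drying bed, 40 mm above the table: a white painted outline 122 x 71 mm (x along its length, towards its valve, which bears the same number). Bays are 120 mm apart; bay 1 is the one nearest the red main valve
- bay3 (a point): centre of bay 3 on the top face of the blue drying bed, 40 mm above the table: a white painted outline 122 x 71 mm (x along its length, towards its valve, which bears the same number). Bays are 120 mm apart; bay 1 is the one nearest the red main valve
- white1: white plaster relief tile, 100 x 45 x 26 mm slab (decoration on the top face, up to 3.5 mm more), about 0.2 kg, loose. Origin: centre of its underside; x along its 100 mm length, z up out of the decorated face. It starts lying face up on the board; two or three of the four tiles are there
- white2: white plaster relief tile, 100 x 45 x 26 mm slab (decoration on the top face, up to 3.5 mm more), about 0.2 kg, loose. Origin: centre of its underside; x along its 100 mm length, z up out of the decorated face. It starts lying face up on the board; two or three of the four tiles are there
- terra1: terracotta (red-brown) relief tile, 100 x 45 x 26 mm slab (decoration on the top face, up to 3.5 mm more), about 0.2 kg, loose. Origin: centre of its underside; x along its 100 mm length, z up out of the decorated face. It starts lying face up on the board; two or three of the four tiles are there
- terra2: terracotta (red-brown) relief tile, 100 x 45 x 26 mm slab (decoration on the top face, up to 3.5 mm more), about 0.2 kg, loose. Origin: centre of its underside; x along its 100 mm length, z up out of the decorated face. It starts lying face up on the board; two or three of the four tiles are there
- board: fixed grey ware board 250 x 270 x 12 mm on which the tiles start; origin: centre of its underside
- jar: bystander: glass jar, radius 45 mm, 140 mm high, loose; origin: centre of its underside
- tub: bystander: white plastic tub, radius 42 mm, 85 mm high, loose; origin: centre of its underside
- flask: bystander: black flask with steel cap, radius 34 mm, 170 mm high, loose; origin: centre of its underside
There are look-alikes about, which are no part of the job. What is shaped like the white1 but black or turquoise is not meant. What is shaped like the terra1 but black or turquoise is not meant.

How it is judged:
By the outcome, as a careful person would: the job done as asked, in the order asked, and still so for the second after the job is handed in, with the robot touching nothing.
Of white1, white2, terra1, terra2 only 2 to 3 are there at a start; the rules pass over those that are not, and their reading is None.
At some moment in a run one of white1, white2, terra1, terra2 may be knocked a few centimetres aside while the robot is not near it.
Once in a run the grip may slacken for a moment while it holds something.
It also fails if it takes over 192 s, if anything falls off the work surface, if the arm or the gripper's body presses on something with over 40 N, if the wrist force passes 120 N, or if a joint passes its speed limit or range.

## Working session

There is one attempt and no reset: what is moved stays moved. The work goes in short steps, Python scripts to look and compute and a tool call to move; the robot and the scene stay as the last step left them, time stands still between calls to the robot, and variables do not carry over. Pictures are saved under pics/ and viewed, and the job is handed in when it is done.

Besides the shell and the picture viewer there is one more tool, called after "Request:" in YAML: its name, and indented under it one key for each argument. send_rows: Moves the arm, as the interface text tells. Its arguments: {"type":"object","properties":{"targets":{"type":"array","items":{"type":"array","items":{"type":"number"}}},"grip_force":{"type":"number"}},"required":["targets"]}

```bash
mkdir -p pics; ls
python3 - <<'E'
from rig import status, vision, env
import cv2
s=status.observe(); print({k:s[k] for k in('time_s','position','tool_rot','grip_width','ft_force')})
for n in('side','top','wrist'):
    im,d=vision.get_image(n); cv2.imwrite(f'pics/{n}0.png',im[:,:,::-1]); print(n,vision.camera_model(n))
E
```

```text
pics
{'time_s': 0.0, 'position': array([ 0.12151492, -0.5361028 ,  0.23071895]), 'tool_rot': array([[ 9.75280699e-01,  2.20969587e-01, -1.32929509e-05],
       [ 2.20969366e-01, -9.75279634e-01,  1.47461319e-03],
       [ 3.12880323e-04, -1.44109912e-03, -9.99998913e-01]]), 'grip_width': 0.08514699764332788, 'ft_force': array([ 0.52657289, -0.75643842,  0.09139067])}
side {'camera_matrix': array([[455.58500394,   0.        , 261.08604044],
       [  0.        , 455.58500394, 195.14033553],
       [  0.        ,   0.        ,   1.        ]]), 'dist': array([-0.00490627,  0.        ,  0.        ,  0.        ,  0.        ]), 'view': array([[ 0.91178255, -0.41048068, -0.01257767, -0.5095997 ],
       [-0.2135645 , -0.44777654, -0.86826631,  0.17636973],
       [ 0.35077456,  0.79435621, -0.49593893,  1.5064917 ],
       [ 0.        ,  0.        ,  0.        ,  1.        ]])}
top {'camera_matrix': array([[475.718115  ,   0.        , 256.16216258],
       [  0.        , 475.718115  , 193.04783869],
       [  0.        ,   0.        ,   1.        ]]), 'dist': array([-0.07953302,  0.        
[... 213 characters left out ...]
35947,  1.59696283],
       [ 0.        ,  0.        ,  0.        ,  1.        ]])}
wrist {'camera_matrix': array([[329.90129598,   0.        , 255.19841405],
       [  0.        , 329.90129598, 192.82665527],
       [  0.        ,   0.        ,   1.        ]]), 'dist': array([-0.05560294,  0.        ,  0.        ,  0.        ,  0.        ]), 'T_tool_cam': array([[-4.57983517e-04, -9.45557176e-01, -3.25455707e-01,
         8.36162398e-02],
       [ 9.99999886e-01, -3.89432842e-04, -2.75774690e-04,
        -9.66272447e-04],
       [ 1.34017596e-04, -3.25455797e-01,  9.45557247e-01,
        -1.42719593e-01],
       [ 0.00000000e+00,  0.00000000e+00,  0.00000000e+00,
         1.00000000e+00]])}
```

View pics/top0.png

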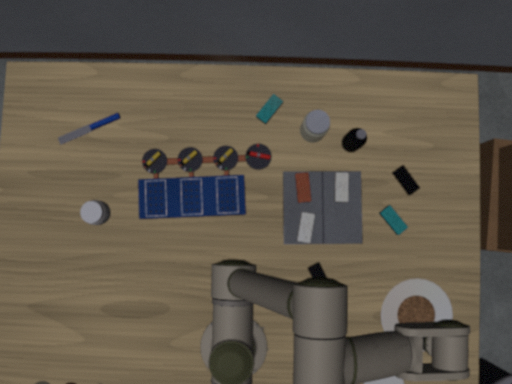

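View pics/side0.png

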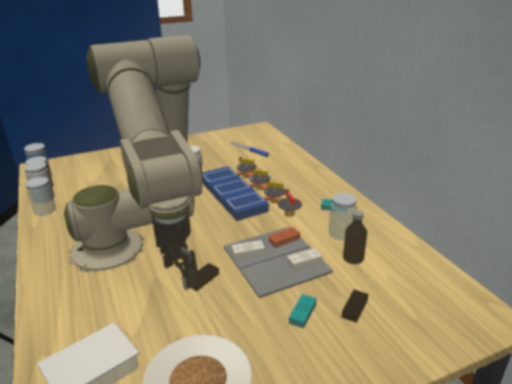

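View pics/wrist0.png

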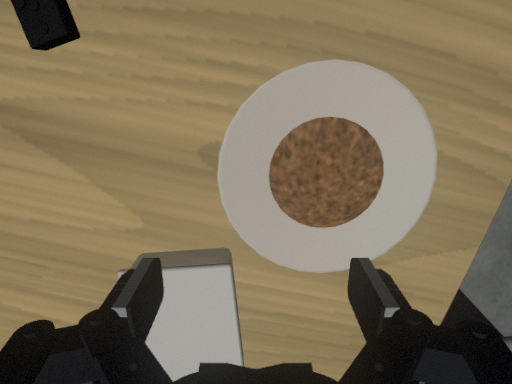

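The top picture shows one terracotta tile at (303,187) and white tiles at (342,187) and (306,227) on the board. The bed's bays are at (156…228,197), the yellow valves at (154,190,226;158), and the red main at (258,155), with its handle apparently along the pipe.

```bash
cat > h.py <<'E'
import numpy as np, cv2
from rig import status, vision, env
def world(cam,uv,d=None,z=None,s=None):
    m=vision.camera_model(cam); K=m['camera_matrix'];D=m['dist']
    uv=np.asarray(uv,float).reshape(-1,1,2)
    n=cv2.undistortPoints(uv,K,D).reshape(-1,2); r=np.c_[n,np.ones(len(n))]
    if cam=='wrist':
        T=np.eye(4);T[:3,:3]=s['tool_rot'];T[:3,3]=s['position'];C=T@m['T_tool_cam']
    else: C=np.linalg.inv(m['view'])
    if d is not None: p=r*np.asarray(d).reshape(-1,1); return p@C[:3,:3].T+C[:3,3]
    w=r@C[:3,:3].T; t=(z-C[2,3])/w[:,2]; return w*t[:,None]+C[:3,3]
def full(cam,d,s=None):
    h,w=d.shape;u,v=np.meshgrid(np.arange(w),np.arange(h))
    return world(cam,np.c_[u.ravel(),v.ravel()],d.ravel(),s=s).reshape(h,w,3)
def save(name,im,box=None,k=1):
    if box: im=im[box[1]:box[3],box[0]:box[2]]
    im=cv2.resize(im,None,fx=k,fy=k,interpolation=cv2.INTER_CUBIC); cv2.imwrite('pics/'+name,im[:,:,::-1])
E
python3 - <<'E'
from h import *
im,d=vision.get_image('top'); save('top1.png',im,(125,80,385,260),3)
P=full('top',d)
for l in ['white1','terra1','main_grip','valve1_grip','bay1','board','jar','tub','flask']:
    for r in vision.masks_of('top',l)[:6]:
        m=r['pixels']; p=P[m&(d>0)]; 
        uv=np.argwhere(m)[:,::-1].astype(np.float32); rc=cv2.minAreaRect(uv)
        print(l,round(r['p'],2),r['extent'],m.sum(),'med',np.median(p,0).round(3),'rect',np.round(rc[0],1),np.round(rc[1],1),round(rc[2],1))
E
```

```text
white1 0.97 [297.1, 210.4, 313.3, 243.4] 425 med [ 0.407 -0.23   0.037] rect [305.3 227.5] [14.9 29.4] 11.3
white1 0.78 [334.0, 173.1, 348.8, 203.6] 416 med [ 0.545 -0.347  0.037] rect [341.  187.5] [29. 14.] 90.0
white1 0.68 [379.6, 201.0, 407.4, 235.1] 437 med [ 0.443 -0.53   0.025] rect [393.1 219.3] [31.4 14.7] 49.6
white1 0.53 [309.8, 260.5, 324.3, 273.9] 188 med [ 0.263 -0.27   0.025] rect [316. 269.] [14. 16.] 90.0
white1 0.17 [217.6, 146.7, 232.9, 163.3] 89 med [0.634 0.04  0.083] rect [225.5 156.5] [ 4.2 18.4] 45.0
terra1 0.98 [256.2, 92.1, 281.8, 124.9] 418 med [ 0.811 -0.1    0.026] rect [269.6 109.1] [14.8 30.2] 37.6
terra1 0.64 [392.8, 163.8, 421.2, 195.9] 419 med [ 0.577 -0.574  0.025] rect [405.9 180. ] [29.7 14.8] 54.8
terra1 0.59 [296.9, 175.2, 312.0, 200.5] 418 med [ 0.54  -0.22   0.038] rect [303.  187.2] [30.3 13.9] 84.3
main_grip 0.42 [331.6, 175.7, 350.3, 202.2] 417 med [ 0.543 -0.346  0.037] rect [340.4 187.5] [14.3 29.6] 3.2
valve1_grip 0.65 [219.1, 148.5, 234.9, 164.5] 77 med [0.627 0.044 0.083] rect [225. 157.] [ 4.2 18.4] 45.0
bay1 0.56 [138.5, 142.5, 270.2, 219.2] 6610 med [0.537 0.142 0.041] rect [204.4 181.4] [ 70.3 133.9] 87.4
board 0.65 [281.6, 170.3, 363.7, 244.7] 4365 med [ 0.468 -0.3    0.012] rect [321.5 207.5] [73. 79.] 90.0
jar 0.91 [297.8, 109.6, 332.0, 143.8] 750 med [ 0.733 -0.246  0.136] rect [315.1 126.3] [26.4 33.5] 26.6
tub 0.74 [82.1, 195.9, 110.6, 227.3] 596 med [0.439 0.463 0.082] rect [ 95.  211.5] [25. 28.] 90.0
flask 0.71 [339.9, 126.3, 368.7, 149.6] 446 med [ 0.693 -0.372  0.115] rect [353.8 139.8] [19.1 26.9] 45.0
```

View pics/top1.png

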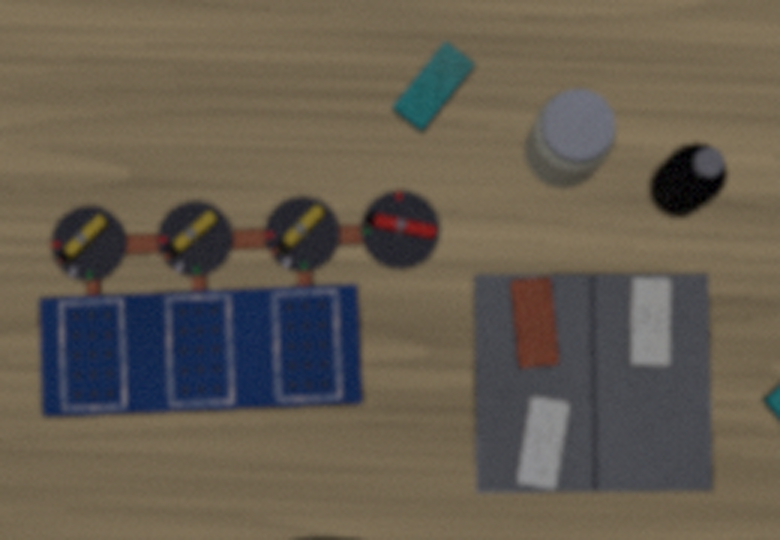

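```bash
cat >> h.py <<'E'
def yaw(s): R=s['tool_rot']; return np.degrees(np.arctan2(R[1,0],R[0,0]))
def plan(p,yw,s=None):
    """rows units: shift, turn to reach TCP p, tool down, tool-x yaw yw"""
    from scipy.spatial.transform import Rotation as Ro
    s=s or status.observe(); R=s['tool_rot']; y=np.radians(yw)
    G=np.array([[np.cos(y),np.sin(y),0],[np.sin(y),-np.cos(y),0],[0,0,-1]])
    print('t',round(s['time_s'],2),'pos',s['position'].round(4),'yaw',round(yaw(s),2),'F',s['ft_force'].round(1),'g',round(s['grip_width']*1e3,1))
    print('PLAN shift',(R.T@(np.asarray(p)-s['position'])/.05).round(3),'turn',(Ro.from_matrix(R.T@G).as_rotvec(degrees=True)/8).round(3))
def hsvmask(im,kind):
    h=cv2.cvtColor(im,cv2.COLOR_RGB2HSV).astype(int);H,S,V=h[...,0],h[...,1],h[...,2]
    if kind=='yellow': return (H>20)&(H<35)&(S>150)&(V>80)
    if kind=='red': return ((H<6)|(H>173))&(S>170)&(V>80)
E
python3 - <<'E'
from h import *
im,d=vision.get_image('top');P=full('top',d)
for k in('yellow','red'):
    m=hsvmask(im,k).astype(np.uint8); m[:,:125]=0;m[:,280:]=0;m[:140]=0;m[185:]=0
    n,l,st,c=cv2.connectedComponentsWithStats(m)
    for i in range(1,n):
        if st[i,4]<15: continue
        q=np.argwhere(l==i)[:,::-1]; w=world('top',q,z=.084)[:,:2]
        r=cv2.minAreaRect(w.astype(np.float32)*1000); e=np.linalg.eigh(np.cov(w.T))[1][:,1]
        print(k,st[i,4],w.mean(0).round(4),np.round(r[1]),np.degrees(np.arctan2(e[1],e[0])).round(1))
    
# bed edges: blue
h=cv2.cvtColor(im,cv2.COLOR_RGB2HSV);b=((h[...,0]>105)&(h[...,0]<130)&(h[...,1]>120)).astype(np.uint8);b[:160]=0;b[230:]=0;b[:,260:]=0;b=cv2.morphologyEx(b,cv2.MORPH_CLOSE,np.ones((7,7)))
w=world('top',np.argwhere(b)[:,::-1],z=.04)[:,:2];r=cv2.minAreaRect(w.astype(np.float32)*1000);print(r)
print('bayctrs approx',world('top',[(125+93/3,80+354/3),(125+200/3,80+349/3),(125+307/3,80+345/3)],z=.04).round(3))
print('discs',world('top',[(125+89.5/3,80+243/3),(125+196.5/3,80+238/3),(125+303/3,80+233/3),(125+400.5/3,80+229/3)],z=.046).round(3))
E
```

```text
yellow 25 [0.6477 0.0312] [12. 21.] 138.2
yellow 26 [0.6383 0.1483] [11. 23.] 132.8
yellow 24 [0.6307 0.2702] [ 9. 23.] 133.7
yellow 15 [0.6235 0.0538] [12. 12.] 71.7
yellow 15 [0.6153 0.1734] [10. 13.] 103.8
red 22 [ 0.6445 -0.0468] [10. 16.] 78.7
red 35 [ 0.637 -0.088] [13. 26.] 79.0
((500.6634216308594, 154.8889923095703), (126.92198181152344, 351.58038330078125), 4.189398288726807)
bayctrs approx [[0.492 0.273 0.04 ]
 [0.501 0.153 0.04 ]
 [0.509 0.034 0.04 ]]
discs [[ 0.616  0.281  0.046]
 [ 0.625  0.161  0.046]
 [ 0.634  0.042  0.046]
 [ 0.641 -0.067  0.046]]
```

```bash
python3 -c "
from h import *
plan((0.640,-0.067,0.2),79)"
```

```text
t 0.7 pos [ 0.1215 -0.5364  0.2313] yaw 12.76 F [ 0.5 -0.7  0.2] g 85.3
PLAN shift [12.187 -6.865  0.626] turn [-0.   -0.   -8.28]
```

Request:
send_rows:
  targets:
    - [12.187,-6.865,0.5,0,0,-8.28,40]
    - [12.187,-6.865,0.5,0,0,-8.28,40]
    - [12.187,-6.865,0.5,0,0,-8.28,40]
    - [12.187,-6.865,0.5,0,0,-8.28,40]
    - [12.187,-6.865,0.5,0,0,-8.28,40]

```text
time_s: 1.32
position: [0.3543, -0.3253, 0.2203]
tool_rot: [[0.394, 0.919, 0.0], [0.919, -0.394, -0.001], [-0.0, 0.001, -1.0]]
ft_force: [-0.1, -1.9, -0.2]
grip_width: 0.0398
```

```bash
python3 -c "
from h import *
plan((0.640,-0.067,0.2),79)"
```

```text
t 1.32 pos [ 0.3543 -0.3253  0.2203] yaw 66.81 F [-0.1 -1.9 -0.2] g 39.8
PLAN shift [6.999 3.218 0.406] turn [ 0.004  0.003 -1.523]
```

Request:
send_rows:
  targets:
    - [7.0,3.22,0.4,0,0,-1.52,40]
    - [7.0,3.22,0.4,0,0,-1.52,40]
    - [7.0,3.22,0.4,0,0,-1.52,40]
    - [7.0,3.22,0.4,0,0,-1.52,40]
    - [7.0,3.22,0.4,0,0,-1.52,40]

```text
time_s: 1.95
position: [0.5872, -0.1172, 0.204]
tool_rot: [[0.197, 0.98, 0.0], [0.98, -0.197, -0.0], [-0.0, 0.0, -1.0]]
ft_force: [1.0, 0.1, -0.2]
grip_width: 0.0402
```

Request:
send_rows:
  targets:
    - [0,0,0,0,0,0,40]
    - [0,0,0,0,0,0,40]

```text
time_s: 2.2
position: [0.5854, -0.1191, 0.2038]
tool_rot: [[0.197, 0.98, -0.001], [0.98, -0.197, -0.0], [-0.0, -0.001, -1.0]]
ft_force: [-0.2, -0.4, 0.7]
grip_width: 0.0399
```

```bash
python3 -c "
from h import *
plan((0.640,-0.067,0.2),79)
s=status.observe();im,d=vision.get_image('wrist');save('w1.png',im,k=1.5)
h=cv2.cvtColor(im,cv2.COLOR_RGB2HSV)
for k in ('red','yellow'):
    m=hsvmask(im,k).astype(np.uint8);n,l,st,c=cv2.connectedComponentsWithStats(m)
    P=full('wrist',d,s)
    for i in range(1,n):
        if st[i,4]<60: continue
        p=P[(l==i)]; q=p[(p[:,2]>.078)&(p[:,2]<.092)]
        print(k,st[i],p.mean(0).round(3),np.percentile(p[:,2],[5,50,95]).round(3),len(q))
        if len(q)>30:
            r=cv2.minAreaRect(q[:,:2].astype(np.float32)*1000);e=np.linalg.eigh(np.cov(q[:,:2].T))[1][:,1];print(r,np.degrees(np.arctan2(e[1],e[0])))
"
```

```text
t 2.2 pos [ 0.5854 -0.1191  0.2038] yaw 78.65 F [-0.2 -0.4  0.7] g 39.9
PLAN shift [1.235 0.865 0.075] turn [-0.004  0.002 -0.043]
red [ 303   56   21  101 1388] [ 0.64  -0.068  0.084] [0.075 0.084 0.085] 1269
((641.8944091796875, -65.905029296875), (75.68433380126953, 13.373668670654297), 80.1773910522461) 80.52821563265576
red [345  89  12   8  61] [ 0.681 -0.062  0.047] [0.046 0.047 0.048] 0
```

View pics/w1.png

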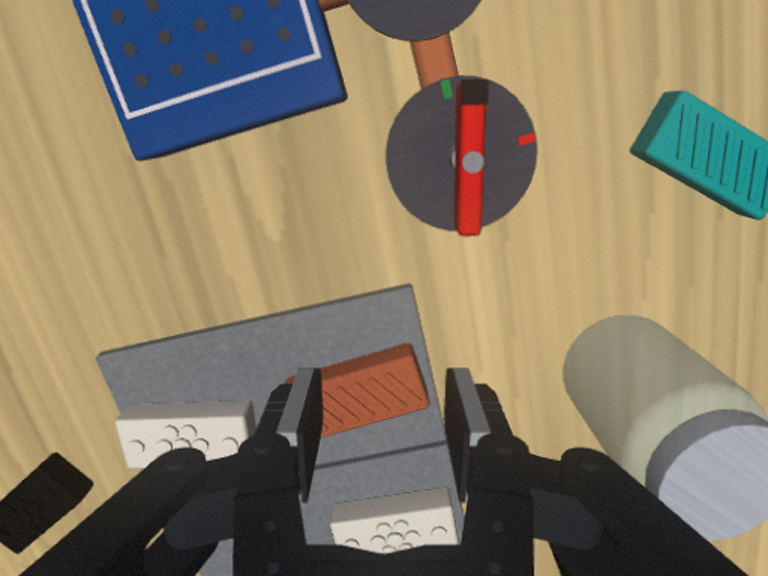

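The wrist picture shows the main handle at (470,158) with its black tip just short of the green tick, so the valve is nearly open. The pin at its centre is at (473,161).

```bash
python3 -c "
from h import *
s=status.observe()
print(world('wrist',[(473/1.5,161/1.5)],z=.084,s=s), world('wrist',[(526/1.5,140/1.5),(447/1.5,90/1.5)],z=.046,s=s))
plan((0.641,-0.067,0.056),80.4)"
```

```text
[[ 0.64304798 -0.06545717  0.084     ]] [[ 0.68155866 -0.06369291  0.046     ]
 [ 0.64033773 -0.02751759  0.046     ]]
t 2.25 pos [ 0.5852 -0.1196  0.2041] yaw 78.59 F [-0.   0.1 -0. ] g 39.8
PLAN shift [1.253 0.887 2.961] turn [-0.001  0.002 -0.226]
```

Request:
send_rows:
  targets:
    - [1.275,0.9,1.0,0,0,-0.22,40]
    - [1.275,0.9,1.5,0,0,-0.22,40]
    - [1.275,0.9,2.2,0,0,-0.22,40]
    - [1.275,0.9,2.96,0,0,-0.22,40]
    - [1.275,0.9,2.96,0,0,-0.22,40]

```text
time_s: 2.88
position: [0.6406, -0.0662, 0.054]
tool_rot: [[0.169, 0.986, -0.005], [0.986, -0.169, 0.001], [0.001, -0.005, -1.0]]
ft_force: [0.9, 1.1, 0.6]
grip_width: 0.0397
```

Request:
send_rows:
  grip_force: 40
  targets:
    - [0,0,0,0,0,0,40]
    - [0,0,0,0,0,0,5]
    - [0,0,0,0,0,0,5]
    - [0,0,0,0,0,0,5]
    - [0,0,0,0,0,0,5]

```text
time_s: 3.5
position: [0.6432, -0.0657, 0.0577]
tool_rot: [[0.167, 0.986, 0.003], [0.986, -0.167, -0.001], [-0.001, 0.003, -1.0]]
ft_force: [-0.7, -1.0, 7.7]
grip_width: 0.0123
```

Request:
send_rows:
  targets:
    - [0,0,0,0,0,1.3,5]
    - [0,0,0,0,0,2.6,5]
    - [0,0,0,0,0,3.9,5]
    - [0,0,0,0,0,5.2,5]
    - [0,0,0,0,0,6.0,5]

```text
time_s: 4.12
position: [0.6432, -0.0657, 0.0577]
tool_rot: [[0.847, 0.532, 0.003], [0.532, -0.847, -0.001], [0.002, 0.003, -1.0]]
ft_force: [-0.9, -1.0, 7.6]
grip_width: 0.0119
```

Request:
send_rows:
  targets:
    - [0,0,0,0,0,1.2,5]
    - [0,0,0,0,0,2.2,5]
    - [0,0,0,0,0,3.2,5]
    - [0,0,0,0,0,3.6,5]
    - [0,0,0,0,0,3.7,5]

```text
time_s: 4.75
position: [0.6432, -0.0657, 0.0577]
tool_rot: [[0.999, 0.049, 0.003], [0.049, -0.999, -0.002], [0.003, 0.002, -1.0]]
ft_force: [-0.1, -1.4, 6.4]
grip_width: 0.0124
```

```bash
python3 -c "
from h import *
s=status.observe();plan((0.642,-0.066,0.2),4);print(s['wrist_torque'])"
```

```text
t 4.75 pos [ 0.6432 -0.0657  0.0577] yaw 2.82 F [-0.1 -1.4  6.4] g 12.4
PLAN shift [-0.017  0.01  -2.846] turn [ 0.013 -0.02  -0.148]
[-0.16254173  0.11598906  0.66160327]
```

Request:
send_rows:
  targets:
    - [0,0,0,0,0,0,40]
    - [0,0,0,0,0,0,40]
    - [0,0,-1.0,0,0,0,40]
    - [-1.0,0,-2.2,0,0,0,85]
    - [-1.8,1.0,-3.2,0,0,0,85]

```text
time_s: 5.38
position: [0.5698, -0.1008, 0.1968]
tool_rot: [[0.999, 0.052, 0.0], [0.052, -0.999, 0.0], [0.0, -0.0, -1.0]]
ft_force: [0.6, -0.3, -0.7]
grip_width: 0.0746
```

Request:
send_rows:
  targets:
    - [0,0,0,0,0,0,85]
    - [0,0,0,0,0,0,85]

```text
time_s: 5.62
position: [0.5708, -0.1017, 0.1944]
tool_rot: [[0.999, 0.049, -0.001], [0.049, -0.999, 0.001], [-0.001, -0.001, -1.0]]
ft_force: [0.6, -0.6, -0.3]
grip_width: 0.0848
```

```bash
python3 -c "
from h import *
s=status.observe();im,d=vision.get_image('wrist');save('w2.png',im,k=1.5)
print(s['position'],yaw(s))
P=full('wrist',d,s)
m=hsvmask(im,'red').astype(np.uint8);n,l,st,c=cv2.connectedComponentsWithStats(m)
for i in range(1,n):
    if st[i,4]<40: continue
    p=P[(l==i)]; q=p[(p[:,2]>.078)&(p[:,2]<.092)]
    print(st[i],p.mean(0).round(3))
    if len(q)>30: e=np.linalg.eigh(np.cov(q[:,:2].T))[1][:,1];print(np.degrees(np.arctan2(e[1],e[0])))
im,d=vision.get_image('top');save('top2.png',im,(125,80,385,260),3)
"
```

```text
[ 0.57076921 -0.10168367  0.19440007] 2.788897015191889
[ 201   54   22   93 1380] [ 0.638 -0.066  0.084]
-176.024462431681
[43 96 12  6 68] [0.632 0.079 0.051]
```

View pics/w2.png

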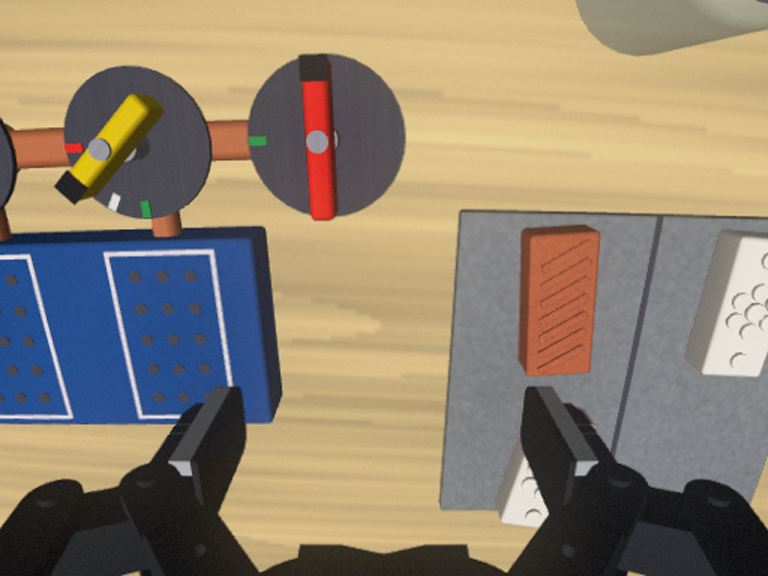

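View pics/top2.png

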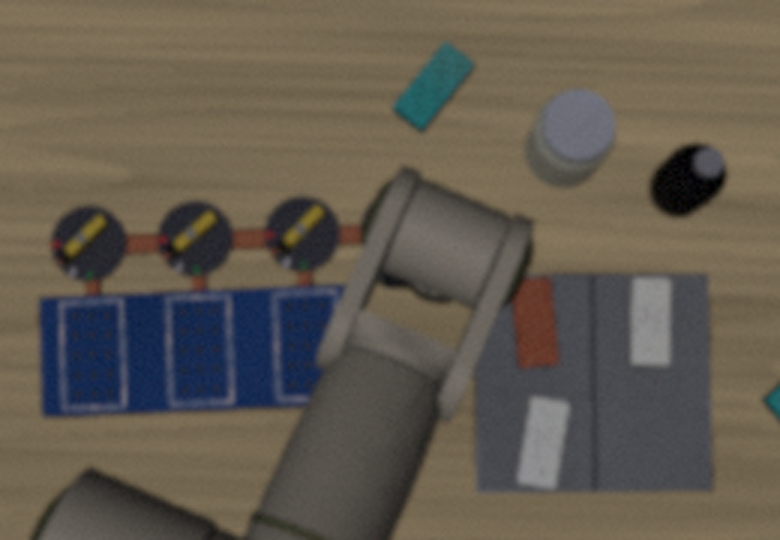

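Main is shut: the black tip at (314,68) covers the red tick, with the handle at 4.0°. Next I'll measure the tiles and bays.

```bash
cat >> h.py <<'E'
def tiles(cam,s=None,zlo=.033,zhi=.046):
    im,d=vision.get_image(cam);P=full(cam,d,s)
    h=cv2.cvtColor(im,cv2.COLOR_RGB2HSV).astype(int)
    out=[]
    for k,mm in (('white',(h[...,1]<60)&(h[...,2]>120)),('terra',((h[...,0]<13))&(h[...,1]>110)&(h[...,2]>60))):
        m=(mm&(P[...,2]>zlo)&(P[...,2]<zhi)&(d>0)).astype(np.uint8); m=cv2.morphologyEx(m,cv2.MORPH_OPEN,np.ones((3,3)))
        n,l,st,c=cv2.connectedComponentsWithStats(m)
        for i in range(1,n):
            p=P[l==i]; 
            if st[i,4]<60: continue
            r=cv2.minAreaRect(p[:,:2].astype(np.float32)*1000); a=r[2]; w,hh=r[1]
            if hh>w: a-=90
            a=(a+90)%180-90
            print(cam,k,'ctr',np.round(r[0],1),'size',np.round(sorted(r[1]),1),'yaw',round(a,1),'z',np.median(p[:,2]).round(4),'px',st[i][:4])
    return im,d
E
python3 - <<'E'
from h import *
s=status.observe()
tiles('wrist',s); tiles('top')
print(world('wrist',np.array([(105,253),(215,250),(140,416)])/1.5,z=.04,s=s).round(4))
print('v1',world('wrist',np.array([(99,149)])/1.5,z=.084,s=s).round(4))
print('main',world('wrist',np.array([(317,142)])/1.5,z=.084,s=s).round(4))
E
```

```text
wrist white ctr [ 712.  -225.5] size [ 4.6 35.8] yaw 53.1 z 0.0396 px [400   0  33  31]
wrist white ctr [ 547.6 -348.1] size [ 44.6 100.5] yaw 0.7 z 0.0381 px [467 158  45  94]
wrist white ctr [548.6  35.8] size [45.7 65.3] yaw -85.8 z 0.0407 px [ 75 166  74  46]
wrist white ctr [505.4 122.4] size [ 21.3 122.6] yaw 12.2 z 0.0407 px [  0 169  49 110]
wrist white ctr [508.6  70.2] size [  5.5 120. ] yaw 3.6 z 0.0406 px [ 69 168  26 110]
wrist white ctr [490.2   0.6] size [ 3.6 26.1] yaw 4.3 z 0.0406 px [149 234   6  24]
wrist white ctr [ 390.7 -222.9] size [34.8 62.3] yaw -9.3 z 0.0381 px [334 306  32  46]
wrist terra ctr [ 6.391e+02 -4.000e-01] size [ 6.  11.9] yaw -87.5 z 0.0339 px [140  89  14   8]
wrist terra ctr [639.1 -12.1] size [6.9 8.1] yaw -86.9 z 0.034 px [155  89  10   9]
wrist terra ctr [629.9 110.8] size [ 9.9 31.8] yaw -86.2 z 0.0341 px [11 93 33 13]
wrist terra ctr [ 544.3 -218.5] size [45.2 98.9] yaw 7.1 z 0.0383 px [351 154  50  97]
top white ctr [ 571.6 -349.7] size [39.  44.9] yaw 1.6 z 0.0381 px [336 173  12  14]
top white ctr [ 522.4 -348.2] size [36.1 40.7] yaw 1.0 z 0.0386 px [336 188  11  13]
top white ctr [ 408.6 -231.1] size [39.5 92. ] yaw -6.8 z 0.0387 px [299 214  14  28]
top terra ctr [ 576.4 -215.6] size [27.6 34.3] yaw -88.5 z 0.0388 px [297 173  11   9]
top terra ctr [ 525.7 -221. ] size [41.5 61.5] yaw 8.2 z 0.0391 px [297 183  14  19]
[[0.5674 0.0748 0.04  ]
 [0.5725 0.0043 0.04  ]
 [0.4483 0.0664 0.04  ]]
v1 [[0.6346 0.0457 0.084 ]]
main [[ 0.6421 -0.0643  0.084 ]]
```

```bash
python3 -c "
from h import *
plan((0.5443,-0.2185,0.018),7.1)"
```

```text
t 5.83 pos [ 0.571  -0.1013  0.1938] yaw 2.85 F [-0.6 -0.2 -0.6] g 85.1
PLAN shift [-0.644  2.318  3.516] turn [-0.008  0.015 -0.531]
```

Request:
send_rows:
  targets:
    - [-0.64,1.2,0.0,0,0,-0.53,85]
    - [-0.64,2.32,0.5,0,0,-0.53,85]
    - [-0.64,2.32,1.5,0,0,-0.53,85]
    - [-0.64,2.32,2.2,0,0,-0.53,85]
    - [-0.64,2.32,2.8,0,0,-0.53,85]

```text
time_s: 6.45
position: [0.5444, -0.2189, 0.0528]
tool_rot: [[0.992, 0.123, -0.002], [0.123, -0.992, 0.001], [-0.002, -0.002, -1.0]]
ft_force: [1.1, 0.9, 0.0]
grip_width: 0.0851
```

```bash
python3 -c "
from h import *
s=status.observe();im,d=vision.get_image('wrist');save('w3.png',im,k=1.2)
plan((0.5443,-0.2185,0.018),7.1)"
```

```text
t 6.5 pos [ 0.5429 -0.2179  0.0493] yaw 7.06 F [-2.2  1.2 -3.6] g 85.4
PLAN shift [0.031 0.019 0.626] turn [-0.039  0.045 -0.005]
```

View pics/w3.png

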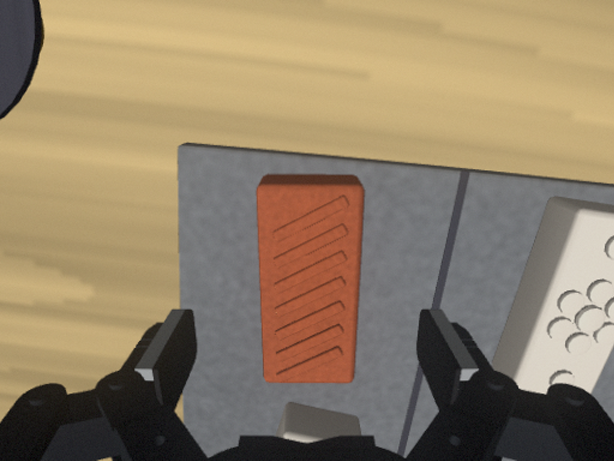

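The terracotta tile sits centrally between the open fingers at (310,280), so I'll go down and grip.

Request:
send_rows:
  grip_force: 60
  targets:
    - [0,0,0.4,0,0,0,85]
    - [0,0,0.63,0,0,0,85]
    - [0,0,0.63,0,0,0,35]
    - [0,0,0.63,0,0,0,35]
    - [0,0,0.63,0,0,0,35]

```text
time_s: 7.12
position: [0.5452, -0.2197, 0.0249]
tool_rot: [[0.992, 0.123, 0.002], [0.123, -0.992, -0.001], [0.002, 0.001, -1.0]]
ft_force: [-0.1, 0.5, 6.1]
grip_width: 0.0435
```

Request:
send_rows:
  targets:
    - [0,0,0,0,0,0,35]
    - [0,0,-0.3,0,0,0,35]
    - [0,0,-1,0,0,0,35]
    - [0,0,-1.5,0,0,0,35]
    - [0,0,-1.5,0,0,0,35]

```text
time_s: 7.75
position: [0.5453, -0.2199, 0.1008]
tool_rot: [[0.992, 0.123, 0.003], [0.123, -0.992, -0.002], [0.003, 0.003, -1.0]]
ft_force: [-0.0, -0.1, -2.9]
grip_width: 0.0434
```

```bash
python3 -c "
from h import *
s=status.observe();im,d=vision.get_image('wrist');save('w4.png',im,k=1.2)
plan((0.5104,0.0354,0.10),4)"
```

```text
t 7.8 pos [ 0.5446 -0.2194  0.0992] yaw 7.04 F [ 0.7  0.4 -3.5] g 43.1
PLAN shift [-0.054 -5.141 -0.02 ] turn [ 0.005 -0.006  0.38 ]
```

View pics/w4.png

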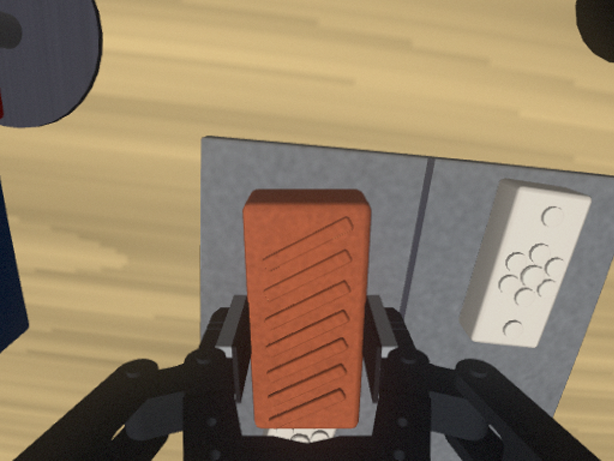

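Request:
send_rows:
  targets:
    - [-0.05,-1.2,-0.3,0,0,0.38,35]
    - [-0.05,-2.4,-0.3,0,0,0.38,35]
    - [-0.05,-3.6,-0.3,0,0,0.38,35]
    - [-0.05,-4.7,-0.2,0,0,0.38,35]
    - [-0.05,-5.14,-0.1,0,0,0.38,35]

```text
time_s: 8.43
position: [0.5091, 0.0381, 0.1024]
tool_rot: [[0.997, 0.072, -0.003], [0.072, -0.997, 0.001], [-0.003, -0.001, -1.0]]
ft_force: [0.2, 0.1, -2.1]
grip_width: 0.0433
```

```bash
python3 -c "
from h import *
s=status.observe();im,d=vision.get_image('wrist');save('w5.png',im,k=1.2)
plan((0.5104,0.0354,0.055),4)"
```

```text
t 8.47 pos [0.5085 0.0394 0.1018] yaw 4.18 F [-2.2  1.4 -3. ] g 42.7
PLAN shift [0.036 0.084 0.936] turn [-0.014  0.03   0.022]
```

View pics/w5.png

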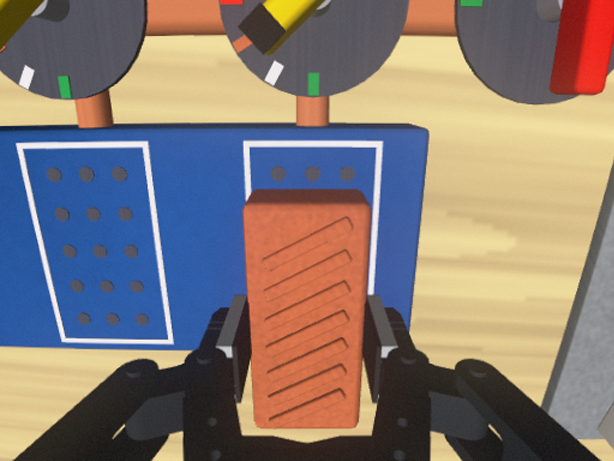

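The tile hangs over bay 1, square with the outline at (313,250).

Request:
send_rows:
  targets:
    - [0.03,0.06,0.4,0,0,0,35]
    - [0.03,0.06,0.8,0,0,0,35]
    - [0.03,0.06,0.88,0,0,0,35]
    - [0.03,0.06,0.88,0,0,0,35]

```text
time_s: 8.98
position: [0.5123, 0.0322, 0.0595]
tool_rot: [[0.998, 0.069, -0.001], [0.069, -0.998, 0.0], [-0.001, -0.0, -1.0]]
ft_force: [0.1, -0.3, -1.8]
grip_width: 0.0429
```

```bash
python3 -c "
from h import *
s=status.observe();plan((0.5104,0.0354,0.054),4)"
```

```text
t 8.97 pos [0.5123 0.0322 0.0595] yaw 3.98 F [ 0.1 -0.3 -1.8] g 42.9
PLAN shift [-0.032 -0.066  0.11 ] turn [-0.001  0.006 -0.002]
```

Request:
send_rows:
  targets:
    - [-0.03,-0.06,0.06,0,0,0,35]
    - [-0.03,-0.06,0.1,0,0,0,35]
    - [-0.03,-0.06,0.1,0,0,0,35]

```text
time_s: 9.35
position: [0.5106, 0.0354, 0.0548]
tool_rot: [[0.998, 0.07, 0.0], [0.07, -0.998, -0.0], [0.0, 0.0, -1.0]]
ft_force: [0.6, -0.4, -1.9]
grip_width: 0.0433
```

Request:
send_rows:
  targets:
    - [0,0,0.02,0,0,0,35]
    - [0,0,0.04,0,0,0,35]
    - [0,0,0.04,0,0,0,35]

```text
time_s: 9.72
position: [0.5107, 0.0353, 0.0529]
tool_rot: [[0.998, 0.07, 0.0], [0.07, -0.998, -0.0], [0.0, 0.0, -1.0]]
ft_force: [-1.5, 0.1, 1.5]
grip_width: 0.043
```

Request:
send_rows:
  targets:
    - [0,0,0,0,0,0,60]
    - [0,0,0,0,0,0,85]
    - [0,0,-0.5,0,0,0,85]
    - [0,0,-1.2,0,0,0,85]
    - [0,0,-1.8,0,0,0,85]

```text
time_s: 10.35
position: [0.5107, 0.0353, 0.1439]
tool_rot: [[0.998, 0.07, 0.001], [0.07, -0.998, -0.0], [0.001, 0.0, -1.0]]
ft_force: [0.1, -1.3, 0.9]
grip_width: 0.0856
```

```bash
python3 -c "
from h import *
s=status.observe();im,d=vision.get_image('wrist');save('w6.png',im,k=1.2)
plan((0.5476,-0.3481,0.15),1)
tiles('top')"
```

```text
t 10.4 pos [0.5123 0.0352 0.1475] yaw 4.01 F [1.2 0.1 3.8] g 84.8
PLAN shift [ 0.169  7.696 -0.038] turn [ 0.01  -0.048  0.376]
top white ctr [ 572.8 -347.2] size [24.3 45. ] yaw 16.2 z 0.0379 px [337 173   8  14]
top white ctr [ 522.6 -349.9] size [38.4 40.9] yaw 2.0 z 0.0379 px [336 188  12  13]
top white ctr [ 442.  -233.4] size [24.2 33.6] yaw 83.8 z 0.0385 px [302 213  10   9]
top white ctr [ 395.  -228.5] size [39.1 64.4] yaw -8.2 z 0.0384 px [298 221  14  21]
```

View pics/w6.png

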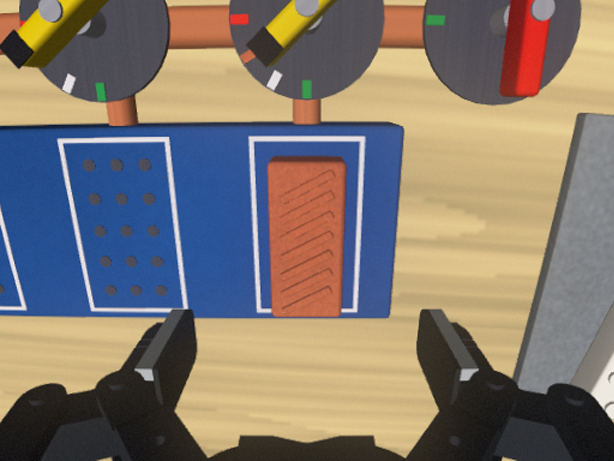

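```bash
python3 -c "
from h import *
s=status.observe()
tiles('wrist',s,.062,.072)
print(world('wrist',np.array([(249,138),(363,139),(356,310),(259,309)])/1.2,z=.04,s=s).round(4))"
```

```text
wrist terra ctr [643.  -58.2] size [ 2. 16.] yaw 4.2 z 0.0685 px [421   0   6  28]
wrist terra ctr [618.5 -60. ] size [ 2.3 32. ] yaw 4.9 z 0.0685 px [414  29  11  54]
wrist terra ctr [510.1  36.4] size [44.2 99.4] yaw 3.9 z 0.0663 px [223 136  64 129]
[[ 0.5688  0.0753  0.04  ]
 [ 0.573   0.0051  0.04  ]
 [ 0.454  -0.0036  0.04  ]
 [ 0.4501  0.0654  0.04  ]]
```

The terracotta tile lies centred in bay 1: its measured centre is (510,36) against the outline's (511.5,35.6). Next is the right-hand white tile.

Request:
send_rows:
  targets:
    - [0.15,1.3,-0.2,0,0,0.38,85]
    - [0.15,2.6,-0.2,0,0,0.38,85]
    - [0.15,3.9,-0.2,0,0,0.38,85]
    - [0.15,5.2,0,0,0,0.38,85]
    - [0.15,6.4,0,0,0,0.38,85]

```text
time_s: 11.12
position: [0.5391, -0.2759, 0.1408]
tool_rot: [[1.0, 0.017, -0.002], [0.017, -1.0, 0.002], [-0.002, -0.002, -1.0]]
ft_force: [0.3, 1.0, 0.3]
grip_width: 0.0849
```

```bash
python3 -c "
from h import *
s=status.observe();im,d=vision.get_image('wrist');save('w7.png',im,k=1.2);tiles('wrist',s)
plan((0.5476,-0.3481,0.018),1)"
```

```text
wrist white ctr [ 548.1 -341.9] size [45.6 99.3] yaw -0.6 z 0.0383 px [309 116  68 123]
wrist white ctr [ 408.9 -223.6] size [ 44.8 100. ] yaw -8.0 z 0.0389 px [172 275  56  89]
t 11.22 pos [ 0.539  -0.2796  0.1405] yaw 0.64 F [-0.2  1.9 -0.1] g 85.0
PLAN shift [0.16  1.371 2.449] turn [-0.     0.012 -0.045]
```

View pics/w7.png

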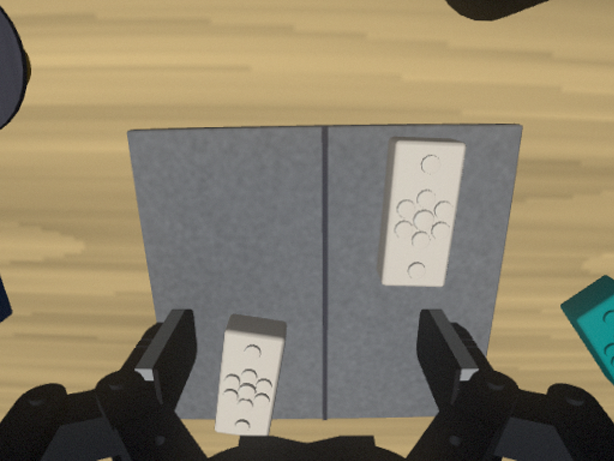

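Request:
send_rows:
  targets:
    - [0.16,1.36,0.5,0,0,0,85]
    - [0.16,1.36,1.2,0,0,0,85]
    - [0.16,1.36,1.7,0,0,0,85]
    - [0.16,1.36,1.7,0,0,0,85]

```text
time_s: 11.72
position: [0.5478, -0.3408, 0.0549]
tool_rot: [[1.0, 0.017, -0.004], [0.017, -1.0, 0.004], [-0.004, -0.004, -1.0]]
ft_force: [0.6, -0.0, 0.7]
grip_width: 0.0852
```

```bash
python3 -c "
from h import *
s=status.observe();tiles('wrist',s)
plan((0.548,-0.3475,0.020),1)"
```

```text
wrist white ctr [ 548.1 -349.9] size [44.4 99.2] yaw -0.8 z 0.0383 px [233 151  90 165]
t 11.78 pos [ 0.5486 -0.3413  0.0569] yaw 0.98 F [ 0.7 -0.4  1.3] g 84.7
PLAN shift [-0.014  0.125  0.738] turn [-0.012  0.013 -0.003]
```

Request:
send_rows:
  targets:
    - [0,0.14,0.3,0,0,0.15,85]
    - [0,0.14,0.7,0,0,0.15,85]
    - [0,0.14,0.7,0,0,0.15,35]
    - [0,0.14,0.7,0,0,0.15,35]
    - [0,0.14,0.7,0,0,0.15,35]

```text
time_s: 12.4
position: [0.5496, -0.3496, 0.0243]
tool_rot: [[1.0, -0.004, 0.002], [-0.004, -1.0, -0.002], [0.002, 0.002, -1.0]]
ft_force: [0.7, -1.0, 6.2]
grip_width: 0.0434
```

Request:
send_rows:
  targets:
    - [0,0,0,0,0,0,35]
    - [0,0,-0.3,0,0,0,35]
    - [0,0,-1,0,0,0,35]
    - [0,0,-1.8,0,0,0,35]
    - [0,0,-1.8,0,0,0,35]

```text
time_s: 13.02
position: [0.5501, -0.3498, 0.1168]
tool_rot: [[1.0, -0.004, 0.005], [-0.004, -1.0, -0.004], [0.005, 0.004, -1.0]]
ft_force: [0.3, 0.0, -2.4]
grip_width: 0.0433
```

```bash
python3 -c "
from h import *
s=status.observe();im,d=vision.get_image('wrist');save('w8.png',im,k=1.2)
plan((0.502,0.155,0.12),4)"
```

```text
t 13.07 pos [ 0.5493 -0.3491  0.1143] yaw -0.24 F [-1.2  0.3 -2. ] g 43.6
PLAN shift [ -0.987 -10.078  -0.131] turn [ 0.011 -0.012 -0.529]
```

View pics/w8.png

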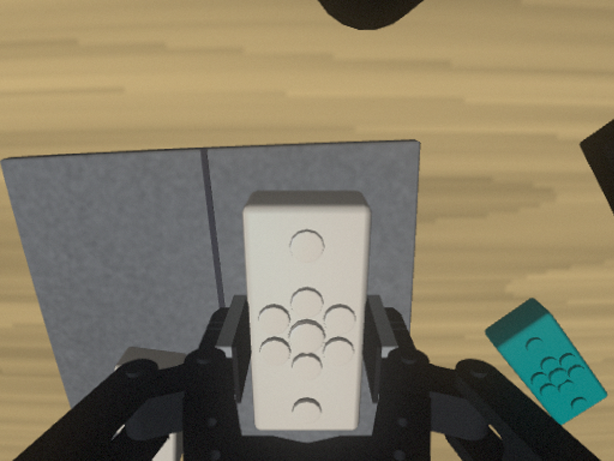

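The white tile is held squarely between the fingers at (307,310). Carrying it to bay 2.

Request:
send_rows:
  targets:
    - [-0.2,-1.2,-0.2,0,0,0,35]
    - [-0.4,-2.4,-0.2,0,0,-0.2,35]
    - [-0.6,-3.6,-0.2,0,0,-0.53,35]
    - [-0.8,-4.8,-0.2,0,0,-0.53,35]
    - [-0.98,-6.0,-0.2,0,0,-0.53,35]

```text
time_s: 13.7
position: [0.4999, -0.0468, 0.1218]
tool_rot: [[0.998, 0.069, -0.002], [0.069, -0.998, 0.001], [-0.002, -0.001, -1.0]]
ft_force: [1.7, 0.4, -2.7]
grip_width: 0.0434
```

```bash
python3 -c "
from h import *
plan((0.502,0.155,0.12),4)"
```

```text
t 13.7 pos [ 0.4999 -0.0468  0.1218] yaw 3.98 F [ 1.7  0.4 -2.7] g 43.4
PLAN shift [ 0.321 -4.023  0.04 ] turn [-0.008  0.017 -0.003]
```

Request:
send_rows:
  targets:
    - [0.32,-1.2,0,0,0,0,35]
    - [0.32,-2.4,0,0,0,0,35]
    - [0.32,-3.5,0,0,0,0,35]
    - [0.32,-4.02,0.04,0,0,0,35]
    - [0.32,-4.02,0.04,0,0,0,35]

```text
time_s: 14.32
position: [0.502, 0.1542, 0.1196]
tool_rot: [[0.997, 0.073, -0.003], [0.073, -0.997, -0.0], [-0.003, -0.0, -1.0]]
ft_force: [-0.0, -0.7, -1.9]
grip_width: 0.0432
```

```bash
python3 -c "
from h import *
s=status.observe();im,d=vision.get_image('wrist');save('w9.png',im,k=1.2)
plan((0.502,0.155,0.058),4)"
```

```text
t 14.38 pos [0.5025 0.1531 0.1199] yaw 4.09 F [-0.3 -0.1 -1.3] g 43.2
PLAN shift [-0.004 -0.039  1.238] turn [0.002 0.017 0.011]
```

View pics/w9.png

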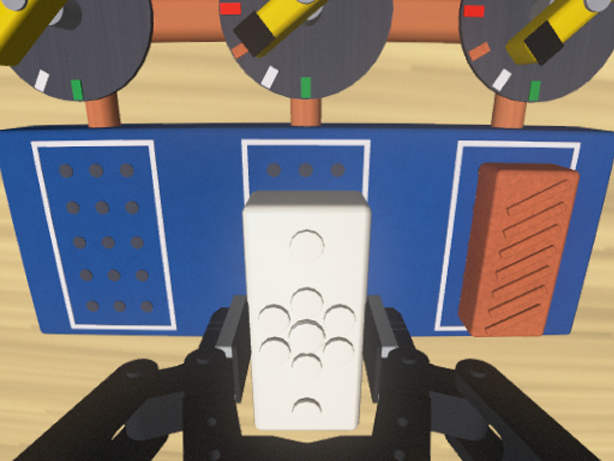

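The white tile is over bay 2, lined up with the outline at (306,240). Lowering.

Request:
send_rows:
  targets:
    - [0,-0.03,0.6,0,0,0,35]
    - [0,-0.03,1.1,0,0,0,35]
    - [0,-0.03,1.24,0,0,0,35]
    - [0,-0.03,1.27,0,0,0,35]
    - [0,-0.03,1.27,0,0,0,35]

```text
time_s: 15.0
position: [0.5036, 0.154, 0.0581]
tool_rot: [[0.998, 0.069, 0.001], [0.069, -0.998, 0.0], [0.001, 0.0, -1.0]]
ft_force: [-0.6, -0.4, -1.6]
grip_width: 0.0433
```

Request:
send_rows:
  targets:
    - [-0.02,-0.02,0.06,0,0,0,35]
    - [-0.02,-0.02,0.1,0,0,0,35]
    - [-0.02,-0.02,0.12,0,0,0,35]
    - [-0.02,-0.02,0.12,0,0,0,35]

```text
time_s: 15.5
position: [0.5021, 0.1553, 0.0523]
tool_rot: [[0.998, 0.07, 0.001], [0.07, -0.998, -0.0], [0.001, 0.0, -1.0]]
ft_force: [-3.9, 0.2, 7.8]
grip_width: 0.0431
```

Contact. Releasing and rising.

Request:
send_rows:
  targets:
    - [0,0,0,0,0,0,60]
    - [0,0,0,0,0,0,85]
    - [0,0,-0.5,0,0,0,85]
    - [0,0,-1.2,0,0,0,85]
    - [0,0,-1.8,0,0,0,85]

```text
time_s: 16.12
position: [0.5022, 0.1552, 0.1425]
tool_rot: [[0.998, 0.07, 0.0], [0.07, -0.998, 0.0], [0.0, -0.0, -1.0]]
ft_force: [0.8, 0.7, 0.2]
grip_width: 0.0849
```

Request:
send_rows:
  targets:
    - [0,0,0,0,0,0,85]

```text
time_s: 16.25
position: [0.5031, 0.1553, 0.1432]
tool_rot: [[0.998, 0.07, 0.004], [0.07, -0.998, 0.0], [0.004, -0.0, -1.0]]
ft_force: [0.6, 0.4, -0.2]
grip_width: 0.0849
```

```bash
python3 -c "
from h import *
s=status.observe();im,d=vision.get_image('wrist');save('w10.png',im,k=1.2)
tiles('wrist',s,.062,.072)
plan((0.4089,-0.230,0.15),-8)
tiles('top')"
```

```text
wrist white ctr [502.1 156.4] size [44.8 99.2] yaw 4.0 z 0.0677 px [222 135  67 131]
wrist terra ctr [510.7  37.3] size [ 45.2 100.1] yaw 3.7 z 0.0678 px [381 135  82 130]
t 16.35 pos [0.5018 0.1552 0.1408] yaw 4.0 F [ 0.7 -0.2 -0.5] g 84.9
PLAN shift [-2.39   7.556 -0.183] turn [1.0e-03 5.0e-03 1.5e+00]
top white ctr [ 411.5 -229.9] size [39.6 85.4] yaw -6.6 z 0.0385 px [298 214  15  26]
```

View pics/w10.png

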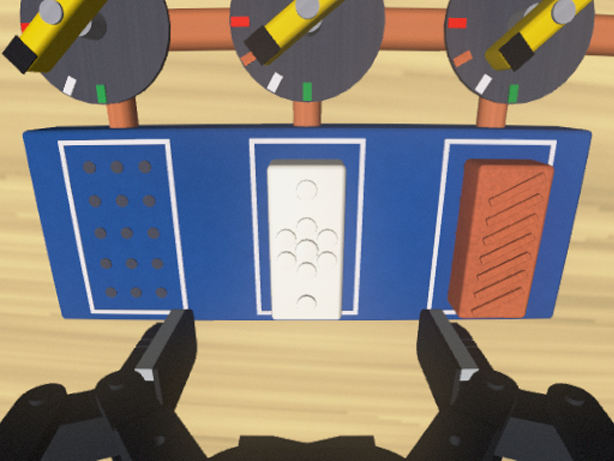

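White is centred in bay 2 at (502,156), yaw 4.0. On to the last white tile.

Request:
send_rows:
  targets:
    - [-0.4,1.2,-0.2,0,0,0.5,85]
    - [-0.8,2.4,-0.2,0,0,1.0,85]
    - [-1.2,3.6,-0.2,0,0,1.5,85]
    - [-1.6,4.8,-0.2,0,0,1.5,85]
    - [-2.0,6.0,-0.2,0,0,1.5,85]

```text
time_s: 17.02
position: [0.4233, -0.1483, 0.1504]
tool_rot: [[0.99, -0.139, -0.001], [-0.139, -0.99, 0.001], [-0.002, -0.001, -1.0]]
ft_force: [0.7, -0.8, 0.2]
grip_width: 0.085
```

```bash
python3 -c "
from h import *
plan((0.4089,-0.230,0.06),-8)"
```

```text
t 17.02 pos [ 0.4233 -0.1483  0.1504] yaw -8.0 F [ 0.7 -0.8  0.2] g 85.0
PLAN shift [-0.054  1.66   1.807] turn [-0.006  0.011  0.   ]
```

Request:
send_rows:
  targets:
    - [-0.03,0.9,0.3,0,0,0,85]
    - [-0.03,1.6,0.9,0,0,0,85]
    - [-0.03,1.6,1.6,0,0,0,85]
    - [-0.03,1.6,1.6,0,0,0,85]
    - [-0.03,1.6,1.6,0,0,0,85]

```text
time_s: 17.65
position: [0.412, -0.2255, 0.0719]
tool_rot: [[0.99, -0.139, 0.0], [-0.139, -0.99, -0.0], [0.0, 0.0, -1.0]]
ft_force: [-0.0, -0.8, 0.7]
grip_width: 0.0849
```

```bash
python3 -c "
from h import *
s=status.observe();im,d=tiles('wrist',s);save('w11.png',im,k=1.2)
plan((0.409,-0.230,0.020),-8)"
```

```text
wrist white ctr [ 408.6 -231.2] size [44.8 99.9] yaw -8.6 z 0.0382 px [229 149  80 153]
t 17.7 pos [ 0.4123 -0.2256  0.0723] yaw -7.96 F [-0.5 -0.1 -0.1] g 85.0
PLAN shift [-0.054  0.095  1.047] turn [ 0.006 -0.009  0.005]
```

View pics/w11.png

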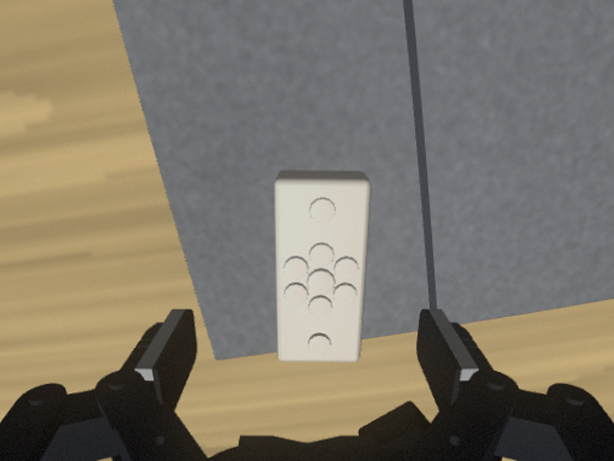

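The last white tile is between the fingers at (320,275).

Request:
send_rows:
  targets:
    - [-0.05,0.11,0.6,0,0,0.06,85]
    - [-0.05,0.11,1.03,0,0,0.06,85]
    - [-0.05,0.11,1.03,0,0,0.06,35]
    - [-0.05,0.11,1.03,0,0,0.06,35]
    - [-0.05,0.11,1.03,0,0,0.06,35]

```text
time_s: 18.32
position: [0.4092, -0.2312, 0.0215]
tool_rot: [[0.989, -0.147, 0.002], [-0.147, -0.989, -0.002], [0.002, 0.002, -1.0]]
ft_force: [-0.4, 0.9, 7.3]
grip_width: 0.0436
```

Request:
send_rows:
  targets:
    - [0,0,0,0,0,0,35]
    - [0,0,-0.3,0,0,0,35]
    - [0,0,-1,0,0,0,35]
    - [0,0,-2.0,0,0,0,35]
    - [0,0,-2.0,0,0,0,35]

```text
time_s: 18.95
position: [0.4098, -0.2318, 0.1236]
tool_rot: [[0.989, -0.147, 0.006], [-0.147, -0.989, -0.006], [0.007, 0.005, -1.0]]
ft_force: [-0.7, -0.1, -1.9]
grip_width: 0.0437
```

```bash
python3 -c "
from h import *
s=status.observe();im,d=vision.get_image('wrist');save('w12.png',im,k=1)
plan((0.4936,0.2748,0.13),4)"
```

```text
t 19.0 pos [ 0.4089 -0.231   0.1215] yaw -8.46 F [-0.1 -0.3 -3.1] g 43.4
PLAN shift [  0.187 -10.254  -0.193] turn [ 0.019 -0.021 -1.558]
```

View pics/w12.png

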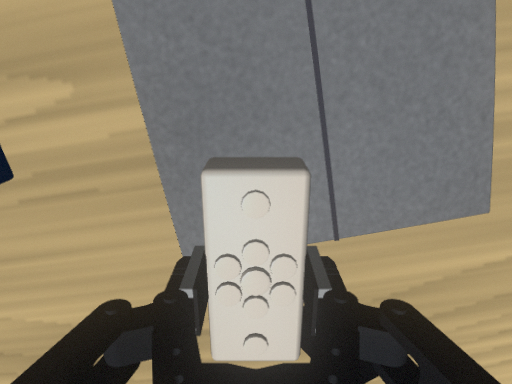

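Held well at (256,280). Carrying it to bay 3.

Request:
send_rows:
  targets:
    - [0.02,-1.2,-0.2,0,0,-0.4,35]
    - [0.04,-2.4,-0.2,0,0,-0.8,35]
    - [0.06,-3.6,-0.2,0,0,-1.2,35]
    - [0.08,-4.8,-0.2,0,0,-1.56,35]
    - [0.1,-6.0,-0.2,0,0,-1.56,35]

```text
time_s: 19.62
position: [0.4571, 0.0672, 0.1289]
tool_rot: [[0.998, 0.07, -0.002], [0.07, -0.998, 0.0], [-0.002, -0.0, -1.0]]
ft_force: [1.6, -0.7, -2.3]
grip_width: 0.0438
```

```bash
python3 -c "
from h import *
plan((0.4936,0.2748,0.12),4)"
```

```text
t 19.62 pos [0.4571 0.0672 0.1289] yaw 4.03 F [ 1.6 -0.7 -2.3] g 43.8
PLAN shift [ 1.02  -4.09   0.177] turn [-0.002  0.014  0.003]
```

Request:
send_rows:
  targets:
    - [0.3,-1.2,0,0,0,0,35]
    - [0.6,-2.4,0,0,0,0,35]
    - [0.9,-3.5,0,0,0,0,35]
    - [1.02,-4.09,0.1,0,0,0,35]
    - [1.02,-4.09,0.1,0,0,0,35]

```text
time_s: 20.25
position: [0.4932, 0.2743, 0.1229]
tool_rot: [[0.997, 0.073, -0.003], [0.073, -0.997, -0.001], [-0.003, 0.001, -1.0]]
ft_force: [0.1, -0.9, -3.3]
grip_width: 0.0437
```

```bash
python3 -c "
from h import *
s=status.observe();im,d=vision.get_image('wrist');save('w13.png',im,k=1.2)
plan((0.4936,0.2748,0.056),4)"
```

```text
t 20.3 pos [0.4934 0.2731 0.1233] yaw 4.1 F [ 0.  -0.5 -3. ] g 43.7
PLAN shift [ 0.011 -0.035  1.346] turn [0.006 0.021 0.012]
```

View pics/w13.png

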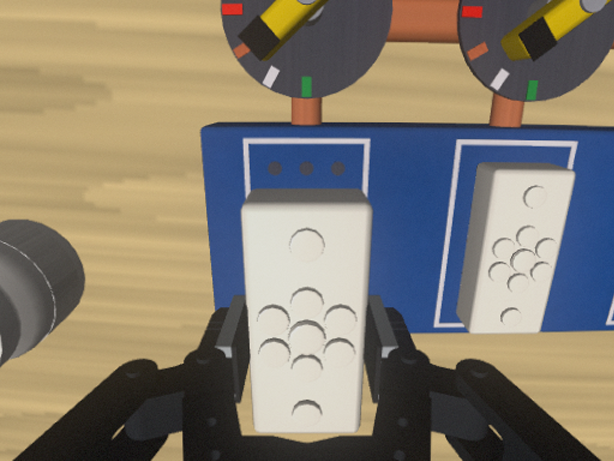

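The tile is over bay 3, aligned with the outline at (306,240).

Request:
send_rows:
  targets:
    - [0.01,-0.03,0.6,0,0,0,35]
    - [0.01,-0.03,1.1,0,0,0,35]
    - [0.01,-0.03,1.3,0,0,0,35]
    - [0.01,-0.03,1.35,0,0,0,35]
    - [0.01,-0.03,1.35,0,0,0,35]

```text
time_s: 20.92
position: [0.4951, 0.2741, 0.0581]
tool_rot: [[0.998, 0.069, 0.001], [0.069, -0.998, 0.0], [0.001, -0.0, -1.0]]
ft_force: [-0.3, -0.2, -2.2]
grip_width: 0.0436
```

Request:
send_rows:
  targets:
    - [0,0,0.05,0,0,0,35]
    - [0,0,0.09,0,0,0,35]
    - [0,0,0.09,0,0,0,35]

```text
time_s: 21.3
position: [0.4947, 0.2743, 0.0529]
tool_rot: [[0.998, 0.07, -0.0], [0.07, -0.998, -0.0], [-0.0, 0.0, -1.0]]
ft_force: [0.7, 0.2, -2.6]
grip_width: 0.0431
```

Request:
send_rows:
  targets:
    - [0,0,0.03,0,0,0,35]
    - [0,0,0.06,0,0,0,35]
    - [0,0,0.06,0,0,0,35]

```text
time_s: 21.68
position: [0.4947, 0.2743, 0.0498]
tool_rot: [[0.998, 0.07, -0.0], [0.07, -0.998, -0.0], [-0.0, 0.0, -1.0]]
ft_force: [-0.5, -0.7, -2.2]
grip_width: 0.0438
```

Request:
send_rows:
  targets:
    - [0,0,0.02,0,0,0,35]
    - [0,0,0.04,0,0,0,35]
    - [0,0,0.04,0,0,0,35]

```text
time_s: 22.05
position: [0.4948, 0.2743, 0.0495]
tool_rot: [[0.998, 0.07, 0.001], [0.07, -0.998, 0.0], [0.001, 0.0, -1.0]]
ft_force: [-5.6, -1.0, 13.5]
grip_width: 0.0436
```

Request:
send_rows:
  targets:
    - [0,0,-0.03,0,0,0,60]
    - [0,0,-0.03,0,0,0,85]
    - [0,0,-0.5,0,0,0,85]
    - [0,0,-1.5,0,0,0,85]
    - [0.5,0,-2.7,0,0,0,60]

```text
time_s: 22.68
position: [0.5176, 0.276, 0.1815]
tool_rot: [[0.998, 0.07, -0.003], [0.07, -0.998, -0.001], [-0.003, 0.001, -1.0]]
ft_force: [1.2, -0.2, 0.1]
grip_width: 0.0696
```

Request:
send_rows:
  targets:
    - [0,0,0,0,0,0,40]
    - [0,0,0,0,0,0,40]

```text
time_s: 22.92
position: [0.5182, 0.2758, 0.1797]
tool_rot: [[0.998, 0.07, -0.001], [0.07, -0.998, -0.0], [-0.001, 0.0, -1.0]]
ft_force: [0.4, -0.1, 0.1]
grip_width: 0.0397
```

```bash
cat >> h.py <<'E'
def handles(s,kinds=('yellow','red')):
    im,d=vision.get_image('wrist');P=full('wrist',d,s)
    for k in kinds:
        m=(hsvmask(im,k)&(P[...,2]>.079)&(P[...,2]<.09)).astype(np.uint8);n,l,st,c=cv2.connectedComponentsWithStats(m)
        for i in range(1,n):
            if st[i,4]<150: continue
            q=P[l==i][:,:2].astype(np.float32)*1000; r=cv2.minAreaRect(q); a=r[2]; 
            if r[1][1]>r[1][0]: a-=90
            e=np.linalg.eigh(np.cov(q.T))[1][:,1];
            print(k,st[i],'rect',np.round(r[0],1),np.round(r[1],1),round(a%180,1),'pca',round(np.degrees(np.arctan2(e[1],e[0]))%180,1))
    return im,d
E
python3 -c "
from h import *
s=status.observe();im,d=handles(s);save('w14.png',im,k=1.4)
tiles('wrist',s,.062,.072)
plan((0.6183,0.2835,0.15),139)"
```

```text
yellow [ 226   14   69   70 1323] rect [622.  280.3] [12.8 53.8] 136.4 pca 136.8
yellow [ 399   21   73   61 1258] rect [630.2 160.9] [13.4 53.8] 131.7 pca 131.9
wrist white ctr [495.7 275.5] size [44.7 98.4] yaw 4.1 z 0.0667 px [228 155  55 109]
wrist white ctr [500.9 156.7] size [ 45. 100.] yaw 3.9 z 0.0667 px [362 158  67 109]
wrist white ctr [467.7 462.3] size [13.  48.7] yaw 59.0 z 0.0644 px [ 13 215  52  32]
wrist terra ctr [498.3  57.4] size [19.6 81.3] yaw 17.9 z 0.0661 px [489 179  23  85]
t 23.02 pos [0.5178 0.2758 0.1791] yaw 4.0 F [ 0.1  0.2 -0.5] g 39.9
PLAN shift [ 2.017 -0.014  0.575] turn [-2.3000e-02  1.6000e-02 -1.6874e+01]
```

View pics/w14.png

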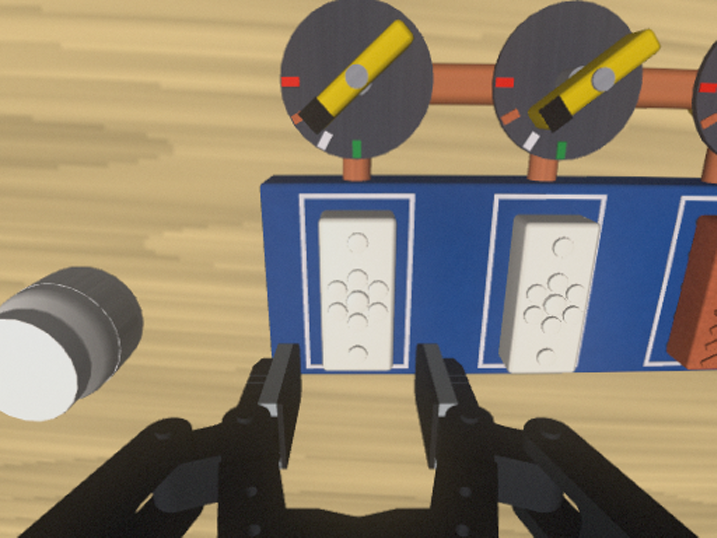

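All three tiles lie in their bays (white at (357,290) and (555,290), terracotta at the right). Valve 3's pin is at (357,77), with its black tip just past the terracotta tick.

```bash
python3 -c "
from h import *
s=status.observe();print(world('wrist',np.array([(357,77),(603,79)])/1.4,z=.084,s=s))
plan((0.6185,0.2835,0.056),136.8-180)"
```

```text
[[0.61684291 0.28372386 0.084     ]
 [0.62573423 0.16412249 0.084     ]]
t 23.02 pos [0.5178 0.2758 0.1791] yaw 4.0 F [ 0.1  0.2 -0.5] g 39.9
PLAN shift [ 2.026 -0.015  2.455] turn [0.013 0.018 5.901]
```

Request:
send_rows:
  targets:
    - [0.8,-0.02,0.3,0,0,1.3,40]
    - [1.6,-0.02,0.6,0,0,2.6,40]
    - [2.01,-0.02,0.8,0,0,3.9,40]
    - [2.01,-0.02,0.8,0,0,5.2,40]
    - [2.01,-0.02,0.8,0,0,5.9,40]

```text
time_s: 23.65
position: [0.6184, 0.2839, 0.1386]
tool_rot: [[0.726, -0.688, -0.003], [-0.688, -0.726, -0.001], [-0.002, 0.003, -1.0]]
ft_force: [-0.3, -0.1, 0.5]
grip_width: 0.04
```

```bash
python3 -c "
from h import *
plan((0.618,0.2836,0.056),136.8-180)"
```

```text
t 23.65 pos [0.6184 0.2839 0.1386] yaw -43.44 F [-0.3 -0.1  0.5] g 40.0
PLAN shift [1.000e-03 4.000e-03 1.652e+00] turn [ 0.02   0.013 -0.03 ]
```

Request:
send_rows:
  grip_force: 40
  targets:
    - [0,0,0.8,0,0,0,40]
    - [0,0,1.4,0,0,0,40]
    - [0,0,1.65,0,0,0,40]
    - [0,0,1.65,0,0,0,40]
    - [0,0,1.65,0,0,0,5]

```text
time_s: 24.28
position: [0.6194, 0.2842, 0.0593]
tool_rot: [[0.729, -0.684, 0.002], [-0.684, -0.729, 0.0], [0.001, -0.002, -1.0]]
ft_force: [0.1, -0.0, 0.5]
grip_width: 0.0228
```

Request:
send_rows:
  targets:
    - [0,0,0,0,0,0,5]
    - [0,0,0,0,0,0,5]
    - [0,0,0,0,0,0,5]

```text
time_s: 24.65
position: [0.6186, 0.2833, 0.0595]
tool_rot: [[0.729, -0.685, 0.0], [-0.685, -0.729, -0.001], [0.001, 0.001, -1.0]]
ft_force: [-5.0, -3.2, 4.4]
grip_width: 0.0124
```

```bash
python3 -c "
from h import *
plan((0.618,0.2836,0.056),154-180)"
```

```text
t 24.65 pos [0.6186 0.2833 0.0595] yaw -43.21 F [-5.  -3.2  4.4] g 12.4
PLAN shift [-0.013  0.005  0.071] turn [ 0.006 -0.005 -2.151]
```

Request:
send_rows:
  targets:
    - [0,0,0,0,0,-0.8,5]
    - [0,0,0,0,0,-1.6,5]
    - [0,0,0,0,0,-2.15,5]
    - [0,0,0,0,0,-2.15,5]

```text
time_s: 25.15
position: [0.6187, 0.2834, 0.0595]
tool_rot: [[0.899, -0.438, 0.0], [-0.438, -0.899, -0.001], [0.001, 0.001, -1.0]]
ft_force: [-4.1, -3.8, 4.2]
grip_width: 0.0118
```

```bash
python3 -c "
from h import *
plan((0.618,0.2836,0.056),154-180)"
```

```text
t 25.15 pos [0.6187 0.2834 0.0595] yaw -25.95 F [-4.1 -3.8  4.2] g 11.8
PLAN shift [-0.014  0.002  0.07 ] turn [ 0.006 -0.005  0.006]
```

Release and rise, then back off to view the next valve (turning to yaw 4 on the way).

Request:
send_rows:
  targets:
    - [0,0,0,0,0,0,40]
    - [0,0,0,0,0,0,40]
    - [0,0,-0.8,0,0,0,40]
    - [0,0,-1.6,0,0,-1.0,40]
    - [-0.5,0.5,-2.4,0,0,-2.0,40]

```text
time_s: 25.78
position: [0.5862, 0.2725, 0.179]
tool_rot: [[0.986, -0.169, 0.001], [-0.169, -0.986, 0.0], [0.001, -0.001, -1.0]]
ft_force: [0.3, -0.4, 0.6]
grip_width: 0.0401
```

```bash
python3 -c "
from h import *
plan((0.525,0.2,0.18),4)"
```

```text
t 25.77 pos [0.5862 0.2725 0.179 ] yaw -9.75 F [ 0.3 -0.4  0.6] g 40.1
PLAN shift [-0.96   1.637 -0.023] turn [-0.004 -0.009 -1.719]
```

Request:
send_rows:
  targets:
    - [-0.5,0.8,0,0,0,-0.9,40]
    - [-0.96,1.63,0,0,0,-1.72,40]
    - [-0.96,1.63,0,0,0,-1.72,40]
    - [-0.96,1.63,0,0,0,-1.72,40]

```text
time_s: 26.28
position: [0.5247, 0.2008, 0.1785]
tool_rot: [[0.998, 0.065, 0.001], [0.065, -0.998, 0.0], [0.002, -0.0, -1.0]]
ft_force: [0.0, -0.3, 0.0]
grip_width: 0.0401
```

```bash
python3 -c "
from h import *
s=status.observe();im,d=handles(s);save('w15.png',im,k=1.4)
plan((0.6265,0.1640,0.14),131.8-180)"
```

```text
yellow [ 124   10   49   84 1392] rect [622.2 281.9] [13.3 55.4] 154.3 pca 154.5
yellow [ 290   19   73   65 1312] rect [630.3 160.6] [13. 54.] 132.1 pca 132.1
yellow [446  28  66  69 953] rect [631.9  48.8] [13.5 58.4] 136.8 pca 138.5
t 26.32 pos [0.5248 0.2011 0.1783] yaw 3.74 F [ 0.2  0.6 -0.3] g 39.8
PLAN shift [1.98  0.873 0.768] turn [-6.000e-03 -7.000e-03  6.492e+00]
```

View pics/w15.png

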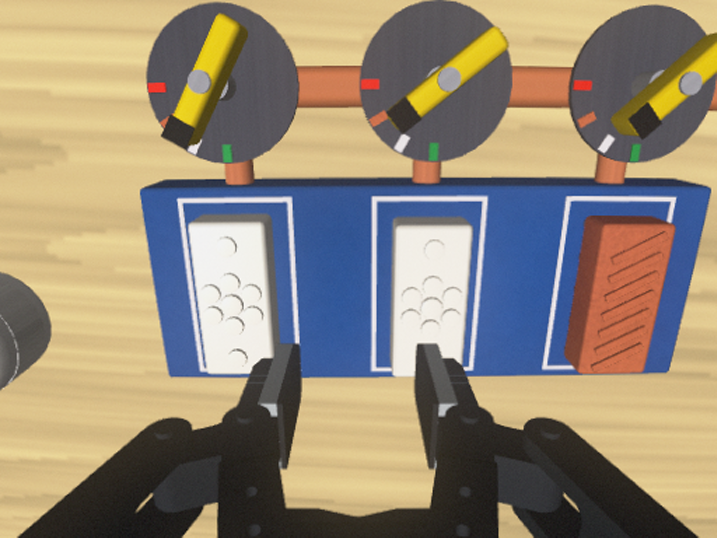

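Valve 3 now reads about 154.4° in the world, i.e. 60° open. Valve 2's pin is at (450,77), with the handle at 132°.

```bash
python3 -c "
from h import *
s=status.observe();print(world('wrist',np.array([(450,77),(690,83)])/1.4,z=.084,s=s))"
```

```text
[[0.62730781 0.16416536 0.084     ]
 [0.634921   0.04442022 0.084     ]]
```

Request:
send_rows:
  targets:
    - [0.6,0.3,0.2,0,0,1.3,40]
    - [1.2,0.6,0.5,0,0,2.6,40]
    - [1.97,0.86,0.77,0,0,3.9,40]
    - [1.97,0.86,0.77,0,0,5.2,40]
    - [1.97,0.86,0.77,0,0,6.46,40]

```text
time_s: 26.95
position: [0.6261, 0.1647, 0.1385]
tool_rot: [[0.666, -0.746, -0.001], [-0.746, -0.666, 0.0], [-0.0, 0.0, -1.0]]
ft_force: [-0.1, -0.1, 0.2]
grip_width: 0.04
```

```bash
python3 -c "
from h import *
plan((0.6265,0.1640,0.056),132-180)"
```

```text
t 26.95 pos [0.6261 0.1647 0.1385] yaw -48.26 F [-0.1 -0.1  0.2] g 40.0
PLAN shift [0.017 0.003 1.65 ] turn [ 0.003  0.004 -0.032]
```

Request:
send_rows:
  targets:
    - [0.01,0,0.8,0,0,-0.03,40]
    - [0.01,0,1.4,0,0,-0.03,40]
    - [0.01,0,1.63,0,0,-0.03,40]
    - [0.01,0,1.63,0,0,-0.03,40]
    - [0.01,0,1.63,0,0,-0.03,5]

```text
time_s: 27.58
position: [0.6263, 0.164, 0.0594]
tool_rot: [[0.673, -0.739, 0.002], [-0.739, -0.673, 0.0], [0.001, -0.002, -1.0]]
ft_force: [0.1, -0.6, -0.1]
grip_width: 0.023
```

Request:
send_rows:
  targets:
    - [0,0,0,0,0,0,5]
    - [0,0,0,0,0,0,5]
    - [0,0,0,0,0,0,5]

```text
time_s: 27.95
position: [0.6265, 0.1642, 0.0595]
tool_rot: [[0.673, -0.739, 0.004], [-0.739, -0.673, 0.001], [0.002, -0.003, -1.0]]
ft_force: [3.1, 3.2, 6.2]
grip_width: 0.0123
```

```bash
python3 -c "
from h import *
plan((0.6265,0.1640,0.056),154-180)"
```

```text
t 27.95 pos [0.6265 0.1642 0.0595] yaw -47.68 F [3.1 3.2 6.2] g 12.3
PLAN shift [0.002 0.002 0.07 ] turn [-0.02  -0.017 -2.71 ]
```

Request:
send_rows:
  targets:
    - [0,0,0,0,0,-0.9,5]
    - [0,0,0,0,0,-1.8,5]
    - [0,0,0,0,0,-2.7,5]
    - [0,0,0,0,0,-2.7,5]

```text
time_s: 28.45
position: [0.6264, 0.164, 0.0595]
tool_rot: [[0.899, -0.438, 0.003], [-0.438, -0.899, 0.001], [0.003, -0.002, -1.0]]
ft_force: [2.2, 1.8, 7.0]
grip_width: 0.0122
```

Request:
send_rows:
  targets:
    - [0,0,0,0,0,0,40]
    - [0,0,0,0,0,0,40]
    - [0,0,-0.8,0,0,0,40]
    - [0,0,-1.6,0,0,-1.0,40]
    - [-0.5,0.5,-2.4,0,0,-2.0,40]

```text
time_s: 29.08
position: [0.5923, 0.1521, 0.1785]
tool_rot: [[0.985, -0.17, -0.0], [-0.17, -0.985, -0.0], [-0.0, 0.0, -1.0]]
ft_force: [-0.4, -0.1, -0.5]
grip_width: 0.0401
```

```bash
python3 -c "
from h import *
plan((0.535,0.08,0.18),4)"
```

```text
t 29.07 pos [0.5923 0.1521 0.1785] yaw -9.82 F [-0.4 -0.1 -0.5] g 40.1
PLAN shift [-0.884  1.616 -0.029] turn [ 0.002  0.002 -1.727]
```

Request:
send_rows:
  targets:
    - [-0.5,0.8,0,0,0,-0.9,40]
    - [-0.88,1.62,0,0,0,-1.72,40]
    - [-0.88,1.62,0,0,0,-1.72,40]
    - [-0.88,1.62,0,0,0,-1.72,40]

```text
time_s: 29.58
position: [0.5348, 0.0803, 0.1781]
tool_rot: [[0.998, 0.063, 0.0], [0.063, -0.998, 0.0], [0.0, -0.0, -1.0]]
ft_force: [0.6, 0.5, 0.3]
grip_width: 0.0399
```

```bash
python3 -c "
from h import *
s=status.observe();im,d=handles(s);save('w16.png',im,k=1.4)
plan((0.635,0.0443,0.14),137-180)"
```

```text
yellow [ 122   12   49   87 1398] rect [629.7 163. ] [13.6 58. ] 154.1 pca 154.7
yellow [ 289   18   70   69 1342] rect [639.1  41.4] [13.2 53.5] 137.1 pca 136.9
red [ 456    0   34  118 1833] rect [642.2 -63.9] [77.8 13.8] 3.9 pca 5.0
t 29.62 pos [0.5349 0.0806 0.178 ] yaw 3.65 F [-0.4 -0.1 -0. ] g 39.8
PLAN shift [1.952 0.852 0.759] turn [-1.000e-03  1.000e-03  5.832e+00]
```

View pics/w16.png

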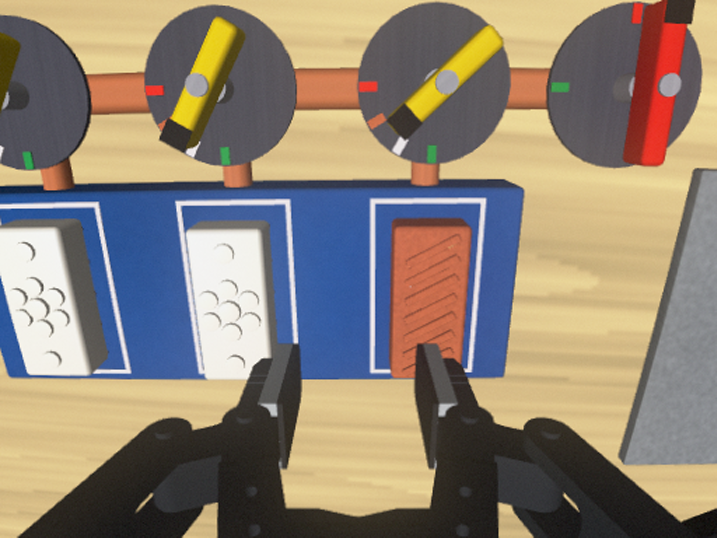

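Valve 2 reads 154.3° (60° open). Valve 1, with its pin at (447,82), reads 137° and must turn clockwise to 124°. Main is still shut at the right.

Request:
send_rows:
  targets:
    - [0.6,0.3,0.2,0,0,1.3,40]
    - [1.2,0.6,0.5,0,0,2.6,40]
    - [1.95,0.85,0.76,0,0,3.9,40]
    - [1.95,0.85,0.76,0,0,5.2,40]
    - [1.95,0.85,0.76,0,0,5.83,40]

```text
time_s: 30.25
position: [0.6352, 0.0448, 0.1389]
tool_rot: [[0.729, -0.684, -0.001], [-0.684, -0.729, 0.0], [-0.001, 0.001, -1.0]]
ft_force: [-0.4, -0.2, 0.3]
grip_width: 0.0398
```

```bash
python3 -c "
from h import *
plan((0.635,0.0443,0.056),137-180)"
```

```text
t 30.25 pos [0.6352 0.0448 0.1389] yaw -43.16 F [-0.4 -0.2  0.3] g 39.8
PLAN shift [0.007 0.009 1.657] turn [ 0.006  0.008 -0.02 ]
```

Request:
send_rows:
  targets:
    - [0,0,0.8,0,0,0,40]
    - [0,0,1.4,0,0,0,40]
    - [0,0,1.63,0,0,0,40]
    - [0,0,1.63,0,0,0,40]
    - [0,0,1.63,0,0,0,5]

```text
time_s: 30.88
position: [0.6353, 0.0442, 0.0598]
tool_rot: [[0.732, -0.681, 0.002], [-0.681, -0.732, -0.0], [0.002, -0.001, -1.0]]
ft_force: [0.2, 0.7, -0.2]
grip_width: 0.0233
```

Request:
send_rows:
  targets:
    - [0,0,0,0,0,0,5]
    - [0,0,0,0,0,0,5]
    - [0,0,0,0,0,0,5]

```text
time_s: 31.25
position: [0.6353, 0.0441, 0.06]
tool_rot: [[0.732, -0.681, 0.003], [-0.681, -0.732, -0.0], [0.002, -0.002, -1.0]]
ft_force: [0.0, 1.6, 6.5]
grip_width: 0.0121
```

```bash
python3 -c "
from h import *
plan((0.635,0.0443,0.056),124-180)"
```

```text
t 31.25 pos [0.6353 0.0441 0.06  ] yaw -42.96 F [0.  1.6 6.5] g 12.1
PLAN shift [-0.006  0.002  0.079] turn [-0.015 -0.013  1.63 ]
```

Request:
send_rows:
  targets:
    - [0,0,0,0,0,0.8,5]
    - [0,0,0,0,0,1.63,5]
    - [0,0,0,0,0,1.63,5]
    - [0,0,0,0,0,1.63,5]

```text
time_s: 31.75
position: [0.6353, 0.0442, 0.0599]
tool_rot: [[0.559, -0.829, 0.003], [-0.829, -0.559, 0.0], [0.001, -0.002, -1.0]]
ft_force: [-0.8, 1.2, 5.9]
grip_width: 0.0123
```

Request:
send_rows:
  targets:
    - [0,0,0,0,0,0,40]
    - [0,0,0,0,0,0,40]
    - [0,0,-0.8,0,0,0,40]
    - [0,0,-1.6,0,0,-1.0,40]
    - [-0.3,0.6,-2.4,0,0,-2.0,40]

```text
time_s: 32.38
position: [0.6017, 0.0395, 0.1792]
tool_rot: [[0.769, -0.639, 0.0], [-0.639, -0.769, -0.0], [0.0, -0.0, -1.0]]
ft_force: [-0.7, 0.3, 0.6]
grip_width: 0.04
```

```bash
python3 -c "
from h import *
plan((0.545,-0.04,0.18),4)"
```

```text
t 32.38 pos [0.6017 0.0395 0.1792] yaw -39.73 F [-0.7  0.3  0.6] g 40.0
PLAN shift [ 0.144  1.948 -0.016] turn [ 0.000e+00 -2.000e-03 -5.466e+00]
```

Request:
send_rows:
  targets:
    - [0.14,0.8,0,0,0,-1.3,40]
    - [0.14,1.6,0,0,0,-2.6,40]
    - [0.14,1.95,0,0,0,-3.9,40]
    - [0.14,1.95,0,0,0,-5.2,40]
    - [0.14,1.95,0,0,0,-5.47,40]

```text
time_s: 33.0
position: [0.5437, -0.0398, 0.1785]
tool_rot: [[0.998, 0.068, -0.0], [0.068, -0.998, 0.0], [-0.0, -0.0, -1.0]]
ft_force: [-0.0, 0.4, -0.4]
grip_width: 0.04
```

Request:
send_rows:
  targets:
    - [0,0,0,0,0,0,40]
    - [0,0,0,0,0,0,40]

```text
time_s: 33.25
position: [0.5439, -0.0394, 0.1785]
tool_rot: [[0.998, 0.065, -0.0], [0.065, -0.998, 0.0], [-0.0, -0.0, -1.0]]
ft_force: [-0.7, 0.7, -0.1]
grip_width: 0.0399
```

```bash
python3 -c "
from h import *
s=status.observe();im,d=handles(s);save('w17.png',im,k=1.4)
tiles('wrist',s,.062,.072)
plan((0.643,-0.066,0.14),4)"
```

```text
yellow [ 112   28   75   59 1361] rect [638.   40.1] [13.2 55. ] 123.6 pca 124.0
red [ 292   14   22  105 1717] rect [637.  -64.8] [67.4 13.1] 3.7 pca 4.1
wrist white ctr [501.4 155.8] size [44.6 99.4] yaw 3.7 z 0.0663 px [  0 165  65 105]
wrist terra ctr [510.4  35.7] size [44.5 99.6] yaw 3.8 z 0.0663 px [134 162  61 109]
t 33.35 pos [ 0.5439 -0.0394  0.1785] yaw 3.74 F [-0.4  0.6 -0.3] g 39.8
PLAN shift [1.942 0.66  0.77 ] turn [-0.     0.001 -0.033]
```

View pics/w17.png

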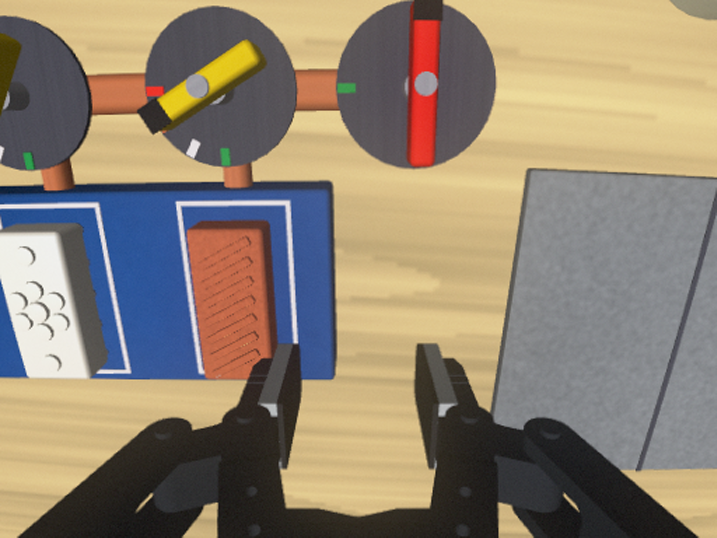

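Valve 1 reads 124° (30° open, tip over the terracotta tick), and main is still shut at 4°. Now to open main.

Request:
send_rows:
  targets:
    - [0.8,0.3,0.2,0,0,0,40]
    - [1.6,0.66,0.5,0,0,0,40]
    - [1.94,0.66,0.77,0,0,0,40]
    - [1.94,0.66,1.6,0,0,0,40]
    - [1.94,0.66,1.6,0,0,0,40]

```text
time_s: 33.98
position: [0.6414, -0.0656, 0.0957]
tool_rot: [[0.998, 0.065, -0.006], [0.065, -0.998, 0.002], [-0.006, -0.002, -1.0]]
ft_force: [-0.3, 0.3, 0.4]
grip_width: 0.0397
```

```bash
python3 -c "
from h import *
plan((0.643,-0.0657,0.058),4)"
```

```text
t 33.98 pos [ 0.6414 -0.0656  0.0957] yaw 3.75 F [-0.3  0.3  0.4] g 39.7
PLAN shift [0.036 0.006 0.754] turn [-0.016  0.045 -0.031]
```

Request:
send_rows:
  targets:
    - [0.02,0,0.4,0,0,0,40]
    - [0.02,0,0.77,0,0,0,40]
    - [0.02,0,0.77,0,0,0,40]
    - [0.02,0,0.77,0,0,0,5]
    - [0.02,0,0.77,0,0,0,5]

```text
time_s: 34.6
position: [0.6445, -0.0656, 0.0619]
tool_rot: [[0.998, 0.066, 0.002], [0.066, -0.998, 0.0], [0.002, 0.0, -1.0]]
ft_force: [-0.1, 3.4, 3.8]
grip_width: 0.0123
```

Request:
send_rows:
  targets:
    - [0,0,0,0,0,0,5]
    - [0,0,0,0,0,0,5]

```text
time_s: 34.85
position: [0.6445, -0.0656, 0.0619]
tool_rot: [[0.998, 0.066, 0.003], [0.066, -0.998, -0.0], [0.003, 0.0, -1.0]]
ft_force: [-1.7, 3.9, 5.7]
grip_width: 0.0125
```

Request:
send_rows:
  targets:
    - [0,0,0,0,0,-1.3,5]
    - [0,0,0,0,0,-2.6,5]
    - [0,0,0,0,0,-3.9,5]
    - [0,0,0,0,0,-5.2,5]
    - [0,0,0,0,0,-6.0,5]

```text
time_s: 35.48
position: [0.644, -0.0647, 0.0619]
tool_rot: [[0.615, 0.788, 0.001], [0.788, -0.615, 0.002], [0.002, -0.0, -1.0]]
ft_force: [-3.6, 8.2, 8.2]
grip_width: 0.0122
```

```bash
python3 -c "
from h import *
plan((0.643,-0.0657,0.058),94)"
```

```text
t 35.48 pos [ 0.644  -0.0647  0.0619] yaw 52.03 F [-3.6  8.2  8.2] g 12.2
PLAN shift [-0.029 -0.004  0.078] turn [ 5.000e-03 -1.400e-02 -5.246e+00]
```

Request:
send_rows:
  targets:
    - [-0.01,0,0,0,0,-1.3,5]
    - [-0.02,0,0,0,0,-2.6,5]
    - [-0.02,0,0,0,0,-3.9,5]
    - [-0.02,0,0,0,0,-4.9,5]
    - [-0.02,0,0,0,0,-5.4,5]

```text
time_s: 36.1
position: [0.6431, -0.0644, 0.0619]
tool_rot: [[-0.09, 0.996, 0.0], [0.996, 0.09, 0.003], [0.003, 0.001, -1.0]]
ft_force: [-3.1, 11.1, 9.2]
grip_width: 0.0122
```

Request:
send_rows:
  targets:
    - [0,0,0,0,0,0,5]
    - [0,0,0,0,0,-0.1,5]

```text
time_s: 36.35
position: [0.6431, -0.0644, 0.0619]
tool_rot: [[-0.1, 0.995, 0.0], [0.995, 0.1, 0.004], [0.004, 0.001, -1.0]]
ft_force: [-4.1, 11.2, 9.9]
grip_width: 0.0118
```

```bash
python3 -c "
from h import *
plan((0.643,-0.0657,0.058),94);print(status.observe()['wrist_torque'])"
```

```text
t 36.35 pos [ 0.6431 -0.0644  0.0619] yaw 95.75 F [-4.1 11.2  9.9] g 11.8
PLAN shift [-0.026 -0.004  0.078] turn [ 0.005 -0.025  0.219]
[ 1.84742323  0.7544477  -0.83087341]
```

Request:
send_rows:
  targets:
    - [0,0,0,0,0,0,40]
    - [0,0,0,0,0,0,40]
    - [0,0,-1.0,0,0,0,40]
    - [-0.5,0,-2.2,0,0,0,40]
    - [-1.2,-0.8,-3.0,0,0,0,40]

```text
time_s: 36.98
position: [0.6137, -0.1277, 0.2089]
tool_rot: [[-0.102, 0.995, 0.004], [0.995, 0.102, -0.002], [-0.002, 0.003, -1.0]]
ft_force: [0.2, -0.5, 0.1]
grip_width: 0.04
```

Request:
send_rows:
  targets:
    - [0,0,0,0,0,0,40]
    - [0,0,0,0,0,0,40]

```text
time_s: 37.22
position: [0.6125, -0.127, 0.2058]
tool_rot: [[-0.1, 0.995, -0.001], [0.995, 0.1, 0.0], [0.001, -0.001, -1.0]]
ft_force: [-0.2, -0.5, -0.3]
grip_width: 0.0399
```

```bash
python3 -c "
from h import *
s=status.observe();im,d=handles(s);save('w18.png',im,k=1.4);plan((0.4,-0.2,0.35),90)"
```

```text
red [ 291   77   21   86 1168] rect [642.4 -70. ] [13.3 66.8] 93.9 pca 94.4
t 37.27 pos [ 0.6125 -0.1266  0.2052] yaw 95.77 F [ 0.2  0.3 -1.3] g 40.0
PLAN shift [-1.031 -4.382 -2.889] turn [-0.013 -0.007  0.721]
```

View pics/w18.png

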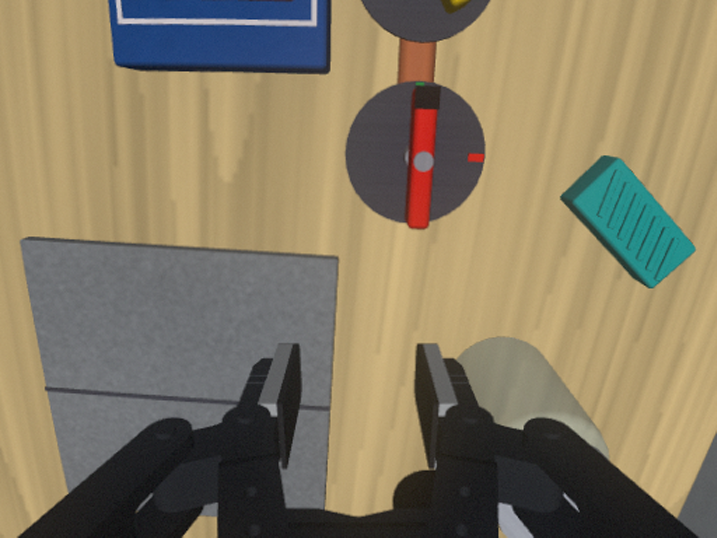

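Main is fully open at 94°, with its tip on the green tick at (427,95). I'll retreat for a final overall check, since a tile may have been knocked aside.

Request:
send_rows:
  targets:
    - [-0.2,-1.2,-0.8,0,0,0,40]
    - [-0.4,-2.4,-1.2,0,0,0,40]
    - [-0.7,-3.4,-1.6,0,0,0,40]
    - [-1.0,-4.3,-2.0,0,0,0,40]
    - [-1.0,-4.3,-2.0,0,0,0,40]

```text
time_s: 37.9
position: [0.4026, -0.199, 0.3072]
tool_rot: [[-0.098, 0.995, 0.001], [0.995, 0.098, -0.001], [-0.001, 0.001, -1.0]]
ft_force: [-0.5, 0.6, -0.1]
grip_width: 0.0397
```

Request:
send_rows:
  targets:
    - [-1.2,0,0,0,0,0,40]
    - [-2.4,-0.5,0,0,0,0,40]
    - [-3.4,-1.0,0,0,0,0,40]
    - [-3.4,-1.0,0,0,0,0,40]
    - [-3.4,-1.0,0,0,0,0,40]

```text
time_s: 38.52
position: [0.3721, -0.3717, 0.3052]
tool_rot: [[-0.101, 0.995, -0.001], [0.995, 0.101, 0.002], [0.002, -0.001, -1.0]]
ft_force: [0.8, 0.3, -0.6]
grip_width: 0.04
```

```bash
python3 -c "
from h import *
s=status.observe();print(s['position'],s['time_s'])
tiles('top',None,.055,.08)
im,d=tiles('top');save('top3.png',im,(75,80,425,280),2.2)
im,d=vision.get_image('side');save('side3.png',im,k=1.4)
P=None
for l in ['jar','tub','flask']:
    im,d=vision.get_image('top');P=full('top',d)
    r=vision.masks_of('top',l)[0];print(l,r['p'],r['extent'])
"
```

```text
[ 0.37208084 -0.37174172  0.30515033] 38.525
top white ctr [494.5 274.5] size [43.3 93.9] yaw 2.2 z 0.0667 px [148 183  13  29]
top white ctr [500.8 155.8] size [41.1 93.9] yaw 2.2 z 0.0666 px [184 182  13  29]
top terra ctr [508.7  35.3] size [40.6 91.3] yaw 4.0 z 0.0663 px [220 181  14  28]
jar 0.81 [299.9, 109.3, 330.6, 142.5]
tub 0.93 [82.4, 197.2, 109.8, 224.9]
flask 0.85 [340.6, 127.2, 368.1, 151.5]
```

View pics/top3.png

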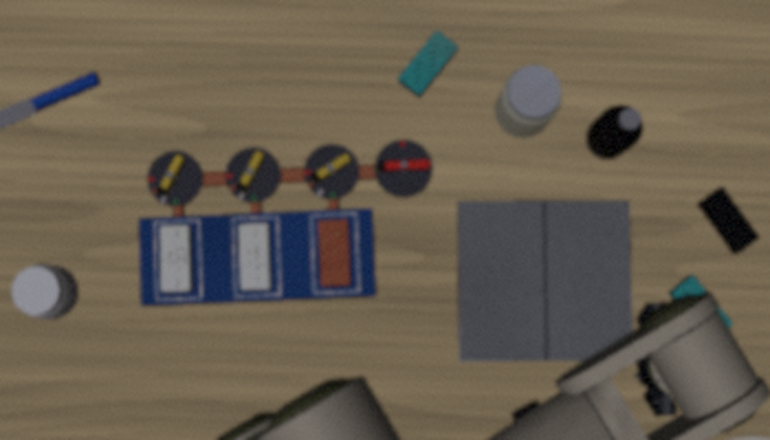

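View pics/side3.png

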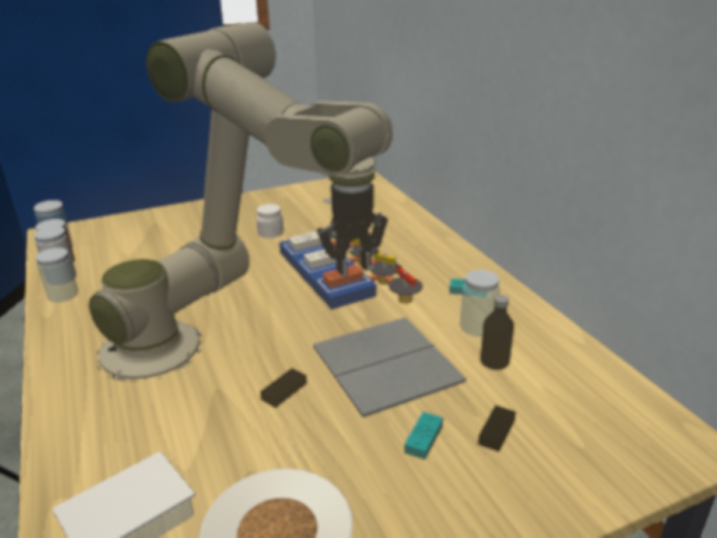

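Final pictures: tiles sit in all three bays (175, 254 and 333 at row 255), the valves are set, main lies along the pipe, and the jar, tub and flask haven't moved. Handing in.

```bash
python3 -c "
from rig import env
print(env.close_job())"
```

```text
the job is handed in; nothing more can be done
None
```

The job is done and was handed in at about 39 s of the 192 s allowed; the hand-in gave no verdict. I shut the red main valve first and laid the tiles next. I then set the yellow valves with main still shut, and opened main last.

- **Tiles:** there were three on the board: terracotta in bay 1, white plaster in bays 2 and 3. All lie face up and lengthwise. Close-up measurements put each one within about 2 mm and 0.3° of its bay. The last overhead check agreed to about 2–3 mm and 2°, from a coarser view.
- **Yellow valves:** close-up readings after setting gave valve 1 at about 30°, valve 2 at about 60° and valve 3 at about 60°. The final overhead picture shows no change since.
- **Main valve:** it now reads 94° in the world frame, which is fully open (90°), with its black tip on the green tick.
- **Bystanders:** the jar, tub and flask match their starting positions in the overhead view, and the board is empty. The robot was clear of everything at the end.

I saw no tile knocked aside and no grip slip, and no check failed.

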